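# Pack castor chocks head to tail at the conveyor

## Robot

A 6-joint arm with a two-finger parallel gripper is mounted at the origin on the work surface. World frame = base frame: x ahead of the robot, y to its left, z up, the work surface at z = 0. Lengths are in m, angles in rad, forces in N, time in s.
With the tool pointing down it reaches from about 0.35 to 0.775 m from the base axis. Payload 7.3 kg.
Tool frame: the origin (TCP) lies at the very end of the fingers, on their centre line; the grasp point (between the pads) lies 19 mm behind it; z points along the fingers, y is the line along which they close (so a half turn about z gives the same grasp; the last joint's range is limited). The gripper opens to 92 mm and grips with 3 to 60 N. Pads are 19 mm wide; open, the fingers measure 130 mm over their backs; the gripper's body (75 mm by 190 mm) begins 47 mm behind the grasp point.
Start: joints at [0.981, 0.342, 1.524, -0, 1.275, -0.146], TCP at [0.225, 0.474, 0.227] pointing down, gripper open.
Joint ranges: [-2.53, 2.53], [-0.77, 2.02], [0.04, 2.7], [-1, 4.14], [0.28, 2.66], [-3.11, 3.11]. Speed limits (rad/s): [2.57, 2.57, 3.14, 3.14, 3.14, 3.14].

## Interface

Orientations are given as [roll, pitch, yaw] about the fixed x, y, z axes, in that order (R = Rz(yaw) Ry(pitch) Rx(roll)).
In Python, from cell import robot gives the robot as it stands.
- The arm moves only by the tool apply_moves, never from a script. Its argument "rows" is a list of rows, each an object with "xyz": the shift along the tool's x, y, z in mm, a list of three; "turn": the turn about the tool's z in rad. A call has 1 to 10 rows; each row shifts and turns the commanded pose from where the row before left it, along the tool's axes as they then stand; what a row does not reach is not made up. A row lasts 1/8 s, in which the tool goes at most 62.5 mm and 10.7 degrees, less where a joint would pass 70% of its speed; a pose out of reach is approached as far as the arm can. A call with a gripper value outside its range is refused whole. "gripper" is the opening, from 0 (shut) to 1 (fully open), set as the call begins (left out, the last holds). The fingers move at their own pace and stop on an object; "newtons" is the grip in N (left out, the last holds). Time passes only in rows, so rows that do not move let the fingers close. It gives the time, the measured TCP pose, the force and the opening at its end, in the units of the state.
- robot.observe(): the state, without advancing time (a new reading comes with each control period).
- robot.read_camera(name): name is "side" or "top" or "wrist"; returns a dict with "frame" (384x512x3 uint8, blue, green, red), "mtx" (3x3 intrinsics, pixels), "distortion" ([k1, k2, p1, p2, k3] as OpenCV has them; the pictures are not rectified), "R" (3x3) and "t" (3): a world point X has camera coordinates R X + t; the wrist camera has in their place "T_tool_cam" (4x4, takes a point from camera to tool coordinates, whose origin is the TCP and whose axes are the flange's). Camera axes: x right, y down, z forward; pixel columns grow to the right and rows downward; lengths in m; the calibration is good to about 2 mm. A picture is of the moment at which its call begins: read the wrist's pose just before it. There is no depth.
- robot.hand_in(): hands the job in, once; it reports no verdict.
The state is a dict: "time": time; "qpos": joint angles; "qvel": joint speeds; "joint_efforts": joint torques, N m; "tool_pos": TCP position; "tool_rot": TCP orientation; "contact_force": force on the tool from outside, world axes, zero at the start; "torque": the same for the moment, N m; "opening": finger opening in m.
Only numpy, scipy, OpenCV 4.12 (cv2) and the standard library are available. Lean on these libraries where they do the work, as an engineer would, in place of code of your own. Each camera call takes 0.05 s, during which the arm holds its last target. There are 200 camera calls.

## Task

Stop the conveyor first: turn its selector to the red mark. Then pack all the orange chocks that are loose on the bench into the cardboard tray on the belt, each lying flat on its side across the tray, alternately heel to toe so that they make one close row without gaps. When they are all in, turn the selector to the green mark. Do not shift the tape roll and the marker pen that lie among them.

Things in the scene. Friction and masses are not known exactly. Their poses are not given: they have to be found in the camera images.
- chock0_mid (a point): orange wedge-shaped chock on its side, 68 mm long, 46 mm high, 110 g. Point: its middle, 23 mm up. x from heel (-34) to toe (+34 mm), z up. Upright faces: flat sole y = -17 mm; ramp from y = +33 (heel) to +1 mm (toe); heel (50 mm across) and toe (18 mm) are parallel ends; the line y = -8 mm meets the toe's middle. May be absent (None).
- chock0_heel (a point): middle of the heel face of chock0, at x = -34, y = +8 mm from its mid point.
- chock1_mid (a point): another chock like chock0, same point and axes. May be absent (None).
- chock1_heel (a point): middle of the heel face of chock1, at x = -34, y = +8 mm from its mid point.
- chock2_mid (a point): another chock like chock0, same point and axes. May be absent (None).
- chock2_heel (a point): middle of the heel face of chock2, at x = -34, y = +8 mm from its mid point.
- chock3_mid (a point): another chock like chock0, same point and axes. May be absent (None).
- chock3_heel (a point): middle of the heel face of chock3, at x = -34, y = +8 mm from its mid point.
- chock4_mid (a point): another chock like chock0, same point and axes. May be absent (None).
- chock4_heel (a point): middle of the heel face of chock4, at x = -34, y = +8 mm from its mid point.
- chock5_mid (a point): another chock like chock0, same point and axes. May be absent (None).
- chock5_heel (a point): middle of the heel face of chock5, at x = -34, y = +8 mm from its mid point.
- tray: open cardboard tray fixed on the belt. Origin: centre of its underside, z up. Inside 218 mm (x, along the row) by 74 mm (y), floor 3 mm thick. Walls 4 mm thick and 9 mm high from the underside, each end wall (x) with a middle tab 56 mm wide, 32 mm high. Chocks lie with their length along its y, 34 mm of row each; six fit only ramp to ramp and sole to sole, with a sole to each end wall.
- conveyor: low belt conveyor, 760 mm long (x), 240 mm wide (y), belt top 45 mm above the bench, fixed. Origin: centre of its underside. A steel guide rail runs along each side at y = +-112 mm, its top 73 mm above the bench; a motor sits outside its +y side. The belt stands still throughout.
- station: grey switch box, yellow face, 96 x 96 x 50 mm high, fixed; origin: centre of its underside. Selector on top, upright axis through the box centre: flange 6 mm high, bar handle 52 mm long, 14 mm wide, from 56 to 83 mm above the bench; a white line marks its pointing end. Marks 30 degrees apart, clockwise from above: red (stop, at box +y), white, green, black (at box +x).
- selector (a joint): angle of the selector, rad: 0 at red, 0.524 at white, 1.047 at green, 1.571 at black; grows clockwise from above. At 0 the bar's pointing end is to the box's +y. End stops 0.03 beyond red and black. It is stiff (0.05 N m) and stays where it is left. Starts anywhere from just before white to black.
- tape_roll: roll of brown parcel tape, 84 mm across, 48 mm high, standing among the chocks; leave it where it is. Origin: centre of its underside.
- marker: marker pen, 130 mm long, 19 mm thick, lying; leave it where it is. Origin: centre of its underside.
Mind the look-alikes: they are no part of the job. Several things have the shape of the station; the one meant has the colours described above.

How it is judged:
On the way, in this order (a step that is already met when the one before it is completed fails the run):
1. the selector is at red (within 0.14 rad) (value of joint selector below 0.14 rad), for 0.2 s.
2. all the chocks lie packed in the tray (x of chock0_mid in the frame of tray between -0.097 and 0.097 m and y of chock0_mid in the frame of tray between -0.008 and 0.008 m and z of chock0_mid in the frame of tray between 0.021 and 0.031 m and angle between each of chock0_mid, chock1_mid, chock2_mid, chock3_mid, chock4_mid, chock5_mid's own z axis and vertical below 0.12 rad and angle between the x axis of each of chock0_mid, chock1_mid, chock2_mid, chock3_mid, chock4_mid, chock5_mid and the y axis of tray, either way round below 0.16 rad and x of chock1_mid in the frame of tray between -0.097 and 0.097 m and y of chock1_mid in the frame of tray between -0.008 and 0.008 m and z of chock1_mid in the frame of tray between 0.021 and 0.031 m and x of chock2_mid in the frame of tray between -0.097 and 0.097 m and y of chock2_mid in the frame of tray between -0.008 and 0.008 m and z of chock2_mid in the frame of tray between 0.021 and 0.031 m and x of chock3_mid in the frame of tray between -0.097 and 0.097 m and y of chock3_mid in the frame of tray between -0.008 and 0.008 m and z of chock3_mid in the frame of tray between 0.021 and 0.031 m and x of chock4_mid in the frame of tray between -0.097 and 0.097 m and y of chock4_mid in the frame of tray between -0.008 and 0.008 m and z of chock4_mid in the frame of tray between 0.021 and 0.031 m and x of chock5_mid in the frame of tray between -0.097 and 0.097 m and y of chock5_mid in the frame of tray between -0.008 and 0.008 m and z of chock5_mid in the frame of tray between 0.021 and 0.031 m and (distance between chock0_mid and chock1_mid above 0.062 m or distance between chock0_heel and chock1_heel above 0.057 m) and (distance between chock0_mid and chock2_mid above 0.062 m or distance between chock0_heel and chock2_heel above 0.057 m) and (distance between chock0_mid and chock3_mid above 0.062 m or distance between chock0_heel and chock3_heel above 0.057 m) and (distance between chock0_mid and chock4_mid above 0.062 m or distance between chock0_heel and chock4_heel above 0.057 m) and (distance between chock0_mid and chock5_mid above 0.062 m or distance between chock0_heel and chock5_heel above 0.057 m) and (distance between chock1_mid and chock2_mid above 0.062 m or distance between chock1_heel and chock2_heel above 0.057 m) and (distance between chock1_mid and chock3_mid above 0.062 m or distance between chock1_heel and chock3_heel above 0.057 m) and (distance between chock1_mid and chock4_mid above 0.062 m or distance between chock1_heel and chock4_heel above 0.057 m) and (distance between chock1_mid and chock5_mid above 0.062 m or distance between chock1_heel and chock5_heel above 0.057 m) and (distance between chock2_mid and chock3_mid above 0.062 m or distance between chock2_heel and chock3_heel above 0.057 m) and (distance between chock2_mid and chock4_mid above 0.062 m or distance between chock2_heel and chock4_heel above 0.057 m) and (distance between chock2_mid and chock5_mid above 0.062 m or distance between chock2_heel and chock5_heel above 0.057 m) and (distance between chock3_mid and chock4_mid above 0.062 m or distance between chock3_heel and chock4_heel above 0.057 m) and (distance between chock3_mid and chock5_mid above 0.062 m or distance between chock3_heel and chock5_heel above 0.057 m) and (distance between chock4_mid and chock5_mid above 0.062 m or distance between chock4_heel and chock5_heel above 0.057 m) and (distance between chock0_mid and chock1_mid below 0.042 m or distance between chock0_mid and chock2_mid below 0.042 m or distance between chock0_mid and chock3_mid below 0.042 m or distance between chock0_mid and chock4_mid below 0.042 m or distance between chock0_mid and chock5_mid below 0.042 m) and (distance between chock1_mid and chock0_mid below 0.042 m or distance between chock1_mid and chock2_mid below 0.042 m or distance between chock1_mid and chock3_mid below 0.042 m or distance between chock1_mid and chock4_mid below 0.042 m or distance between chock1_mid and chock5_mid below 0.042 m) and (distance between chock2_mid and chock0_mid below 0.042 m or distance between chock2_mid and chock1_mid below 0.042 m or distance between chock2_mid and chock3_mid below 0.042 m or distance between chock2_mid and chock4_mid below 0.042 m or distance between chock2_mid and chock5_mid below 0.042 m) and (distance between chock3_mid and chock0_mid below 0.042 m or distance between chock3_mid and chock1_mid below 0.042 m or distance between chock3_mid and chock2_mid below 0.042 m or distance between chock3_mid and chock4_mid below 0.042 m or distance between chock3_mid and chock5_mid below 0.042 m) and (distance between chock4_mid and chock0_mid below 0.042 m or distance between chock4_mid and chock1_mid below 0.042 m or distance between chock4_mid and chock2_mid below 0.042 m or distance between chock4_mid and chock3_mid below 0.042 m or distance between chock4_mid and chock5_mid below 0.042 m) and (distance between chock5_mid and chock0_mid below 0.042 m or distance between chock5_mid and chock1_mid below 0.042 m or distance between chock5_mid and chock2_mid below 0.042 m or distance between chock5_mid and chock3_mid below 0.042 m or distance between chock5_mid and chock4_mid below 0.042 m) and (distance between chock0_mid and chock1_mid between 0.057 and 0.076 m or distance between chock0_mid and chock2_mid between 0.057 and 0.076 m or distance between chock0_mid and chock3_mid between 0.057 and 0.076 m or distance between chock0_mid and chock4_mid between 0.057 and 0.076 m or distance between chock0_mid and chock5_mid between 0.057 and 0.076 m) and (distance between chock1_mid and chock0_mid between 0.057 and 0.076 m or distance between chock1_mid and chock2_mid between 0.057 and 0.076 m or distance between chock1_mid and chock3_mid between 0.057 and 0.076 m or distance between chock1_mid and chock4_mid between 0.057 and 0.076 m or distance between chock1_mid and chock5_mid between 0.057 and 0.076 m) and (distance between chock2_mid and chock0_mid between 0.057 and 0.076 m or distance between chock2_mid and chock1_mid between 0.057 and 0.076 m or distance between chock2_mid and chock3_mid between 0.057 and 0.076 m or distance between chock2_mid and chock4_mid between 0.057 and 0.076 m or distance between chock2_mid and chock5_mid between 0.057 and 0.076 m) and (distance between chock3_mid and chock0_mid between 0.057 and 0.076 m or distance between chock3_mid and chock1_mid between 0.057 and 0.076 m or distance between chock3_mid and chock2_mid between 0.057 and 0.076 m or distance between chock3_mid and chock4_mid between 0.057 and 0.076 m or distance between chock3_mid and chock5_mid between 0.057 and 0.076 m) and (distance between chock4_mid and chock0_mid between 0.057 and 0.076 m or distance between chock4_mid and chock1_mid between 0.057 and 0.076 m or distance between chock4_mid and chock2_mid between 0.057 and 0.076 m or distance between chock4_mid and chock3_mid between 0.057 and 0.076 m or distance between chock4_mid and chock5_mid between 0.057 and 0.076 m) and (distance between chock5_mid and chock0_mid between 0.057 and 0.076 m or distance between chock5_mid and chock1_mid between 0.057 and 0.076 m or distance between chock5_mid and chock2_mid between 0.057 and 0.076 m or distance between chock5_mid and chock3_mid between 0.057 and 0.076 m or distance between chock5_mid and chock4_mid between 0.057 and 0.076 m)), for 0.3 s.
3. the selector is at green (within 0.14 rad) (value of joint selector between 0.9072 and 1.1872 rad), for 0.2 s.
At the end, for the whole second after the job is handed in: Each chock lies on its side on the tray floor (5 mm), across the tray (0.16 rad, centred within 8 mm), neighbours point opposite ways, the row is unbroken (mid points of neighbours at most 42 mm, of next but one at most 76 mm apart), the selector is at green within 0.14 rad, all at rest (all of step 2 and all of step 3 and linear speed of each of chock0, chock1, chock2, chock3, chock4, chock5 below 0.02 m/s); the robot touches nothing.
It fails at once if the tape roll or the marker is moved by more than 40 mm (distance of any of tape_roll, marker from where it was at the start of the episode above 0.04 m).
Of chock0, chock1, chock2, chock3, chock4, chock5 only 4 to 6 are there at a start; the rules pass over those that are not, and their reading is None.
At some moment in a run one of chock0, chock1, chock2, chock3, chock4, chock5 may be knocked a few centimetres aside while the robot is not near it.
It also fails if it takes over 210 s, if anything falls off the work surface, if the arm or the gripper's body presses on something with over 40 N, if the wrist force passes 120 N, or if a joint passes its speed limit or range.

## Working session

There is one attempt and no reset: what is moved stays moved. The work goes in short steps, Python scripts to look and compute and a tool call to move; the robot and the scene stay as the last step left them, time stands still between calls to the robot, and variables do not carry over. Pictures are saved under pics/ and viewed, on a budget of 14 in all, crops included, one or two more only if the job needs it, and the job is handed in when it is done.

Besides the shell and the picture viewer there is one more tool, called after "Request:" by a JSON object that holds its "fn" and its "kwargs". apply_moves: Moves the arm, as the interface text tells. Its arguments: {"type":"object","properties":{"rows":{"type":"array"},"gripper":{"type":"number"},"newtons":{"type":"number"}},"required":["rows"]}

```bash
ls; mkdir -p pics; cat > h.py <<'E'
import numpy as np,cv2
from cell import robot
from scipy.spatial.transform import Rotation as Ro
def cam(n):
    o=robot.observe(); c=robot.read_camera(n)
    if n=='wrist':
        T=np.eye(4);T[:3,:3]=Ro.from_euler('xyz',o['tool_rot']).as_matrix() if np.size(o['tool_rot'])==3 else np.array(o['tool_rot']);T[:3,3]=o['tool_pos']
        W=np.linalg.inv(T@np.array(c['T_tool_cam']));c['R']=W[:3,:3];c['t']=W[:3,3]
    np.savez(''+n+'.npz',**{k:np.array(c[k]) for k in('frame','mtx','distortion','R','t')})
    return c
def load(n): return dict(np.load(''+n+'.npz'))
def px2w(c,pts,z):
    u=cv2.undistortPoints(np.array(pts,float).reshape(-1,1,2),np.array(c['mtx']),np.array(c['distortion'])).reshape(-1,2)
    R=np.array(c['R']);t=np.array(c['t']).ravel();o=-R.T@t
    d=np.c_[u,np.ones(len(u))]@R
    return o+d*((z-o[2])/d[:,2])[:,None]
def w2px(c,X):
    R=np.array(c['R']);t=np.array(c['t']).ravel()
    return cv2.projectPoints(np.array(X,float).reshape(-1,1,3),cv2.Rodrigues(R)[0],t,np.array(c['mtx']),np.array(c['distortion']))[0].reshape(-1,2)
E
python3 - <<'E'
from h import *
print(robot.observe())
for n in('top','side','wrist'):
    c=cam(n);cv2.imwrite(f'pics/{n}0.png',cv2.resize(c['frame'],(800,600),interpolation=cv2.INTER_CUBIC))
    R=c['R'];print(n,-np.array(R).T@np.array(c['t']).ravel(),np.array(R)[2])
E
```

```text
pics
{'time': 0.0, 'qpos': array([ 9.81017982e-01,  3.42725380e-01,  1.52507843e+00, -6.88698059e-06,
        1.27538468e+00, -1.46017763e-01]), 'qvel': array([-0.00184751,  0.00025564, -0.00083434,  0.00039206, -0.00024318,
        0.00036983]), 'joint_efforts': array([-4.01893567e-04, -4.31257474e+01, -2.44214487e+01,  7.16383453e-02,
        5.61140198e-02, -9.95096025e-05]), 'tool_pos': array([0.22515013, 0.47379189, 0.22602215]), 'tool_rot': array([-3.14001284e+00, -2.25678675e-04,  2.69783390e+00]), 'contact_force': array([ 0.16856881, -0.11028546, -0.08360145]), 'torque': array([-0.04515841,  0.05131737,  0.03250705]), 'opening': 0.0918214898144104}
top [ 0.46818667 -0.06106926  1.06325023] [ 0.07028073 -0.01449114 -0.99742199]
side [-0.01358464 -0.93905086  0.95524646] [ 0.41105986  0.62762699 -0.66114609]
wrist [0.1559303  0.5060879  0.38483098] [ 0.253361   -0.12267088 -0.95956243]
```

View pics/top0.png

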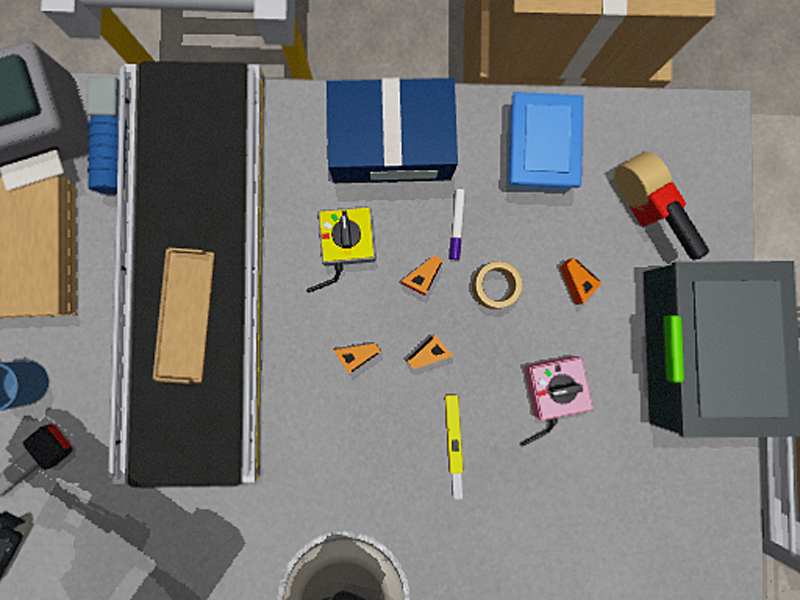

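View pics/side0.png

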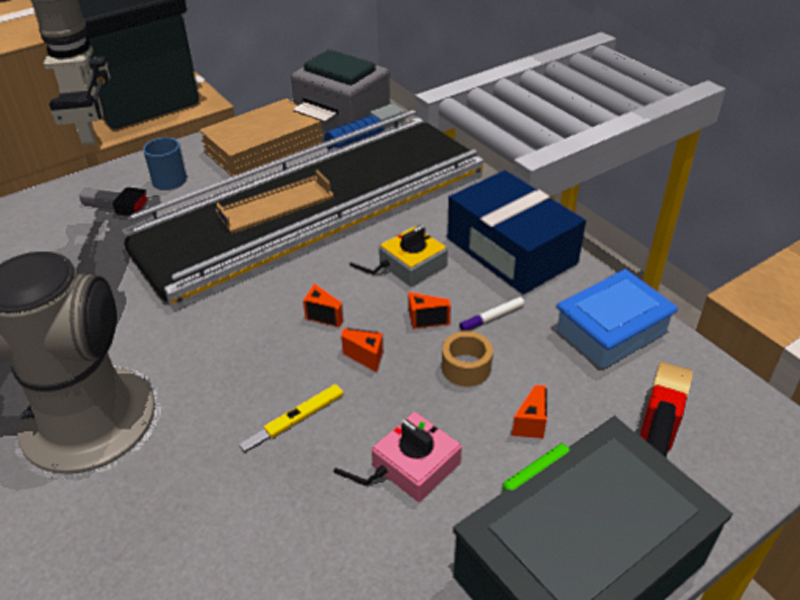

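The top view shows the yellow station at (347,233) and the pink look-alike at (560,388). There are four orange chocks, at (422,275), (357,356), (430,352) and (580,280), and the tray is at (184,316). I'll enlarge for measuring.

```bash
python3 - <<'E'
from h import *
c=load('top');f=c['frame'][120:270,192:392]
g=cv2.resize(f,(800,600),interpolation=cv2.INTER_CUBIC)
for i in range(0,200,20):
    cv2.putText(g,str(192+i),(i*4,10),0,.35,(255,255,255),1);cv2.line(g,(i*4,12),(i*4,18),(255,255,255),1)
for i in range(0,150,20):
    cv2.putText(g,str(120+i),(0,i*4+4),0,.35,(255,255,255),1)
cv2.imwrite('pics/crop1.png',g)
for s in [(580,280)]:pass
# tray
t=cv2.resize(c['frame'][150:255,80:150],(400,600),interpolation=cv2.INTER_CUBIC)
s=load('side');u=cv2.resize(s['frame'][240:285,320:365],(400,400),interpolation=cv2.INTER_CUBIC)
g=np.zeros((600,800,3),np.uint8);g[:,:400]=t;g[:400,400:]=u
cv2.imwrite('pics/crop2.png',g)
E
```

```text
(no output)
```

View pics/crop1.png

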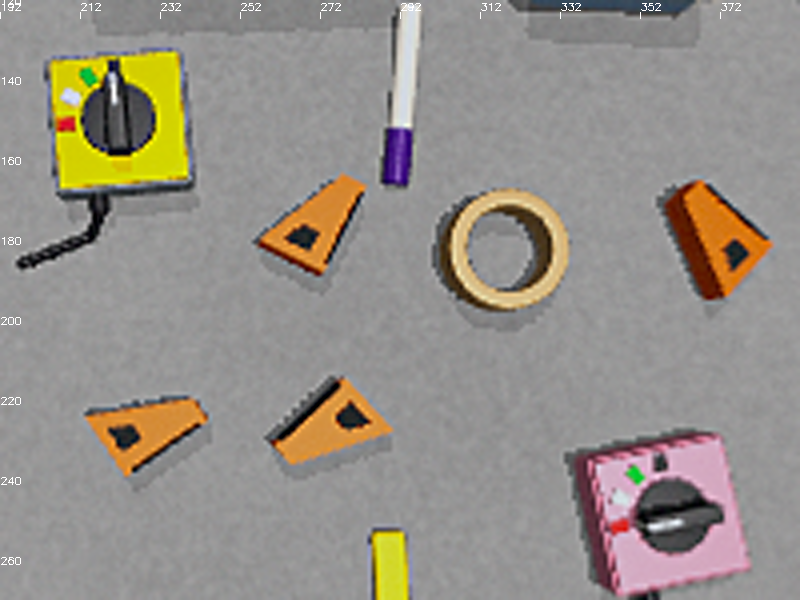

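View pics/crop2.png

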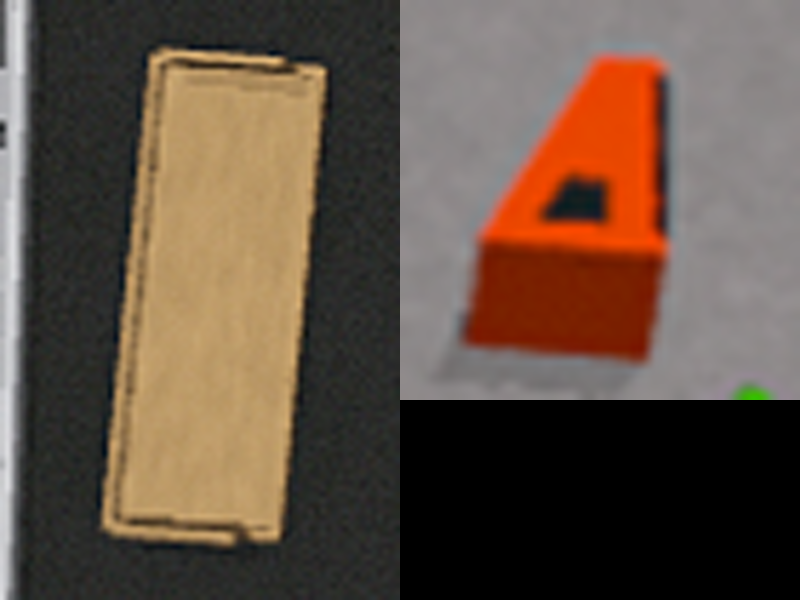

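```bash
cat >> h.py <<'E'
from scipy.optimize import least_squares
CH=np.array([[-34,33],[34,1],[34,-17],[-34,-17]])/1e3 # heel-ramp toe-ramp toe-sole heel-sole
def fit(c,px,model,z,guess=None):
    W=px2w(c,px,z)[:,:2];m=np.array(model)
    A=m-m.mean(0);B=W-W.mean(0)
    th=np.arctan2((A[:,0]*B[:,1]-A[:,1]*B[:,0]).sum(),(A*B).sum())
    R=np.array([[np.cos(th),-np.sin(th)],[np.sin(th),np.cos(th)]])
    p=W.mean(0)-R@m.mean(0);return p,th,1e3*np.linalg.norm(W-(m@R.T+p),axis=1)
E
python3 - <<'E'
from h import *
c=load('top')
f=lambda P:np.array(P)/4+[192-.375,120-.375]
for n,P in dict(A=[(258,241),(343,176),(366,186),(322,275)],B=[(88,413),(195,398),(208,418),(132,472)],C=[(392,430),(293,464),(268,438),(338,376)],D=[(722,298),(684,188),(706,181),(770,242)]).items():
    print(n,*fit(c,f(P),CH,.046))
a=48e-3
print('st',*fit(c,f([(46,62),(182,52),(192,182),(60,192)]),[(a,a),(a,-a),(-a,-a),(-a,a)],.05))
s=px2w(c,f([(113,62),(118,152),(66,124),(70,97),(88,76),(118,117)]),.083);print(s)
g=lambda P:np.array(P)/5.714+[80-.4,150-.4]
w=px2w(c,g([(327,68),(278,543),(103,530),(152,48)]),.054);print('tray',w)
v=w[0]-w[1];print(np.linalg.norm(v),np.arctan2(v[1],v[0]))
print(px2w(c,f([(398,110),(505,248)]),.01))
E
```

```text
A [ 0.58037003 -0.13261519] -0.44896329916921046 [0.29716703 0.37060602 0.7924235  0.72596284]
B [ 0.43581832 -0.02046854] -0.9493290197242972 [0.42814436 1.57600254 1.84997752 2.6490783 ]
C [ 0.43688602 -0.1352686 ] 2.344579009792227 [1.33765422 3.76351571 3.56484203 2.61534309]
D [ 0.58094852 -0.40999554] 0.7818891841631259 [2.04936382 3.54811858 4.38161554 2.93988007]
st [0.64488569 0.00918677] 0.10747878691027767 [1.88777096 2.91339    2.66571642 3.81825859]
[[0.67963211 0.01267755 0.083     ]
 [0.61868989 0.00776054 0.083     ]
 [0.63681077 0.04305051 0.083     ]
 [0.65516224 0.04088142 0.083     ]
 [0.66970681 0.02920614 0.083     ]
 [0.64236463 0.00836677 0.083     ]]
tray [[0.60705186 0.24025282 0.054     ]
 [0.38069036 0.25362121 0.054     ]
 [0.38540217 0.33550182 0.054     ]
 [0.61474646 0.32370065 0.054     ]]
0.22675590540374932 -0.05898916540859245
[[ 0.66509345 -0.18864647  0.01      ]
 [ 0.56652583 -0.26700461  0.01      ]]
```

```bash
cat >> h.py <<'E'
def plan(x,y,z,yaw,n=None,start=None):
    """rows (whole mm, 0.01 rad) from the present (or given) pose to the target, error carried along"""
    o=robot.observe();p=np.r_[o['tool_pos'],o['tool_rot'][2]] if start is None else np.array(start,float)
    print('from',np.round(p,4),'q6 %.2f'%o['qpos'][5])
    g=np.array([x,y,z]);dy=yaw-p[3]
    n=n or int(max(np.ceil(np.linalg.norm(g-p[:3])/.055),np.ceil(abs(dy)/.17),1))
    q=p.copy();out=[]
    for i in range(n):
        d=(p[:3]+(g-p[:3])*(i+1)/n)-q[:3];c,s=np.cos(q[3]),np.sin(q[3])
        t=np.array([c*d[0]+s*d[1],s*d[0]-c*d[1],-d[2]]);r=np.round(t*1e3)
        tu=round(-(p[3]+dy*(i+1)/n-q[3]),2)
        q[:3]+=np.array([c*r[0]+s*r[1],s*r[0]-c*r[1],-r[2]])/1e3;q[3]-=tu
        out.append('{"xyz":[%d,%d,%d],"turn":%g}'%(*r,tu))
    for k in range(0,n,10):print('['+','.join(out[k:k+10])+']')
    print('->',np.round(q,4));return q
E
python3 - <<'E'
from h import *
plan(.625,.008,.20,.08)
E
```

```text
from [0.2252 0.4739 0.2262 2.6978] q6 -0.15
[{"xyz":[-35,-16,2],"turn":0.16},{"xyz":[-37,-9,1],"turn":0.17},{"xyz":[-38,-4,2],"turn":0.16},{"xyz":[-39,3,2],"turn":0.16},{"xyz":[-37,9,1],"turn":0.17},{"xyz":[-35,15,2],"turn":0.16},{"xyz":[-33,20,1],"turn":0.17},{"xyz":[-28,26,2],"turn":0.16},{"xyz":[-24,30,2],"turn":0.16},{"xyz":[-19,33,1],"turn":0.17}]
[{"xyz":[-13,36,2],"turn":0.16},{"xyz":[-8,38,2],"turn":0.16},{"xyz":[-1,38,1],"turn":0.17},{"xyz":[6,38,2],"turn":0.16},{"xyz":[11,37,2],"turn":0.16},{"xyz":[17,34,1],"turn":0.17}]
-> [0.6246 0.0082 0.2002 0.0778]
```

Request:
{"fn": "apply_moves", "kwargs": {"rows": [{"xyz":[-35,-16,2],"turn":0.16},{"xyz":[-37,-9,1],"turn":0.17},{"xyz":[-38,-4,2],"turn":0.16},{"xyz":[-39,3,2],"turn":0.16},{"xyz":[-37,9,1],"turn":0.17},{"xyz":[-35,15,2],"turn":0.16},{"xyz":[-33,20,1],"turn":0.17},{"xyz":[-28,26,2],"turn":0.16},{"xyz":[-24,30,2],"turn":0.16},{"xyz":[-19,33,1],"turn":0.17}], "gripper": 1}}

```text
time: 1.4
tool_pos: [0.4757, 0.1823, 0.2104]
tool_rot: [-3.141, 0.0, 1.052]
contact_force: [-0.5, 0.4, -0.3]
opening: 0.092
```

Request:
{"fn": "apply_moves", "kwargs": {"rows": [{"xyz":[-13,36,2],"turn":0.16},{"xyz":[-8,38,2],"turn":0.16},{"xyz":[-1,38,1],"turn":0.17},{"xyz":[6,38,2],"turn":0.16},{"xyz":[11,37,2],"turn":0.16},{"xyz":[17,34,1],"turn":0.17},{"xyz":[0,0,0],"turn":0},{"xyz":[0,0,0],"turn":0}]}}

```text
time: 2.4
tool_pos: [0.6241, 0.0089, 0.2002]
tool_rot: [-3.141, 0.001, 0.079]
contact_force: [0.6, 0.5, -0.2]
opening: 0.0919
```

```bash
python3 - <<'E'
from h import *
c=cam('wrist');print(robot.observe()['tool_pos'],robot.observe()['tool_rot'])
cv2.imwrite('pics/w1.png',cv2.resize(c['frame'],(800,600),interpolation=cv2.INTER_CUBIC))
E
```

```text
[0.62408407 0.00927172 0.20054662] [-3.14103367e+00  8.46728526e-04  7.98789475e-02]
```

View pics/w1.png

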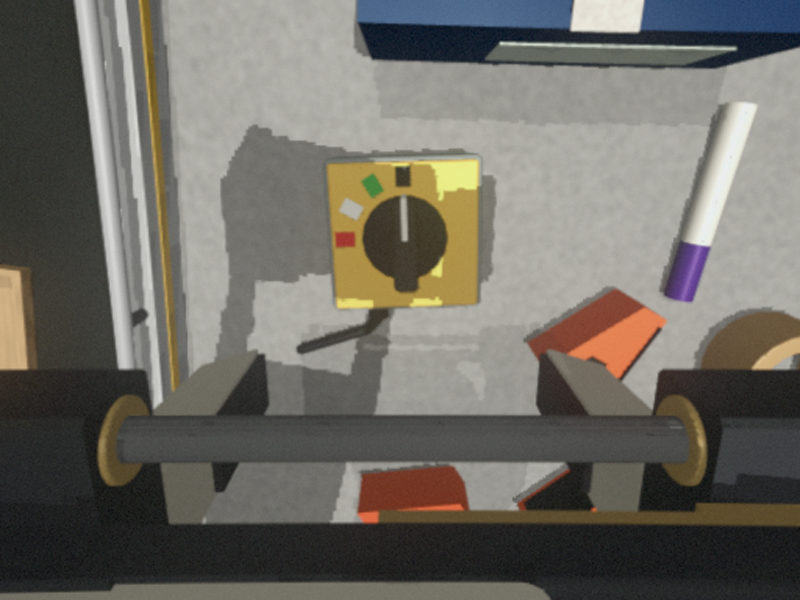

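The wrist view shows the yellow box with corners (328,160), (480,157), (480,304) and (335,309). The bar runs from about (403,170) to (406,290) and its line points at the black mark.

```bash
python3 - <<'E'
from h import *
c=load('wrist');a=.048
f=lambda P:np.array(P)*.64-.18
print(fit(c,f([(328,160),(480,157),(480,304),(335,309)]),[(a,a),(a,-a),(-a,-a),(-a,a)],.05))
print(px2w(c,f([(404,195),(404,240),(406,290),(405,238)]),.083),px2w(c,f([(345,240),(403,176)]),.05))
plan(.645,.007,.062,.06)
E
```

```text
(array([0.64670141, 0.00776079]), np.float64(0.10628885239703578), array([4.12231926, 4.42130379, 3.43538498, 2.64165427]))
[[0.67408518 0.01116885 0.083     ]
 [0.64988915 0.00920699 0.083     ]
 [0.62157351 0.00577906 0.083     ]
 [0.65103514 0.00875034 0.083     ]] [[0.64107025 0.04470136 0.05      ]
 [0.68203366 0.01228394 0.05      ]]
from [0.6241 0.0093 0.2005 0.0799] q6 1.38
[{"xyz":[7,1,46],"turn":0.01},{"xyz":[7,2,46],"turn":0},{"xyz":[7,1,47],"turn":0.01}]
-> [0.6453 0.0068 0.0615 0.0599]
```

Request:
{"fn": "apply_moves", "kwargs": {"rows": [{"xyz":[8,1,46],"turn":-0.02},{"xyz":[7,1,46],"turn":0},{"xyz":[7,1,44],"turn":0},{"xyz":[0,0,2],"turn":0}]}}

```text
time: 2.95
tool_pos: [0.6443, 0.0088, 0.0596]
tool_rot: [-3.14, 0.007, 0.1]
contact_force: [0.1, 0.3, 0.2]
opening: 0.0917
```

Request:
{"fn": "apply_moves", "kwargs": {"rows": [{"xyz":[0,0,0],"turn":0},{"xyz":[0,0,0],"turn":0},{"xyz":[0,0,0],"turn":0},{"xyz":[0,0,0],"turn":0},{"xyz":[0,0,0],"turn":0},{"xyz":[0,0,0],"turn":0}], "gripper": 0, "newtons": 20}}

```text
time: 3.7
tool_pos: [0.6469, 0.0074, 0.0627]
tool_rot: [-3.141, 0.0, 0.098]
contact_force: [-0.0, 0.9, -0.9]
opening: 0.0365
```

Request:
{"fn": "apply_moves", "kwargs": {"rows": [{"xyz":[0,0,0],"turn":0},{"xyz":[0,0,0],"turn":0},{"xyz":[0,0,0],"turn":0},{"xyz":[0,0,0],"turn":0}]}}

```text
time: 4.2
tool_pos: [0.6468, 0.0091, 0.0626]
tool_rot: [-3.139, 0.0, 0.098]
contact_force: [-0.3, 6.7, 0.1]
opening: 0.0139
```

Request:
{"fn": "apply_moves", "kwargs": {"rows": [{"xyz":[0,0,0],"turn":-0.16},{"xyz":[0,0,0],"turn":-0.16},{"xyz":[0,0,0],"turn":-0.16},{"xyz":[0,0,0],"turn":-0.16},{"xyz":[0,0,0],"turn":-0.16},{"xyz":[0,0,0],"turn":-0.16},{"xyz":[0,0,0],"turn":-0.16},{"xyz":[0,0,0],"turn":-0.16},{"xyz":[0,0,0],"turn":-0.16},{"xyz":[0,0,0],"turn":-0.12}]}}

```text
time: 5.45
tool_pos: [0.6467, 0.0093, 0.0627]
tool_rot: [-3.141, -0.003, 1.662]
contact_force: [0.2, 6.2, 0.7]
opening: 0.0133
```

Request:
{"fn": "apply_moves", "kwargs": {"rows": [{"xyz":[0,0,0],"turn":0},{"xyz":[0,0,0],"turn":0},{"xyz":[0,0,0],"turn":0}]}}

```text
time: 5.82
tool_pos: [0.6468, 0.0092, 0.0627]
tool_rot: [-3.141, -0.002, 1.658]
contact_force: [-0.8, 6.0, 0.5]
opening: 0.0139
```

Request:
{"fn": "apply_moves", "kwargs": {"rows": [{"xyz":[0,0,0],"turn":0},{"xyz":[0,0,0],"turn":0},{"xyz":[0,0,0],"turn":0},{"xyz":[0,0,0],"turn":0},{"xyz":[0,0,-45],"turn":0},{"xyz":[0,0,-45],"turn":0},{"xyz":[0,0,-45],"turn":0}], "gripper": 1}}

```text
time: 6.7
tool_pos: [0.6468, 0.0073, 0.1991]
tool_rot: [3.142, -0.0, 1.658]
contact_force: [0.7, -0.1, 0.1]
opening: 0.079
```

```bash
python3 - <<'E'
from h import *
plan(.416,-.035,.20,.62)
E
```

```text
from [0.6468 0.0073 0.1991 1.6576] q6 -0.19
[{"xyz":[-3,-33,0],"turn":0.15},{"xyz":[-8,-33,0],"turn":0.15},{"xyz":[-13,-31,0],"turn":0.14},{"xyz":[-17,-29,0],"turn":0.15},{"xyz":[-21,-26,-1],"turn":0.15},{"xyz":[-25,-22,0],"turn":0.15},{"xyz":[-28,-19,0],"turn":0.15}]
-> [ 0.4157 -0.0346  0.2001  0.6176]
```

Request:
{"fn": "apply_moves", "kwargs": {"rows": [{"xyz":[-3,-33,0],"turn":0.15},{"xyz":[-8,-33,0],"turn":0.15},{"xyz":[-13,-31,0],"turn":0.14},{"xyz":[-17,-29,0],"turn":0.15},{"xyz":[-21,-26,-1],"turn":0.15},{"xyz":[-25,-22,0],"turn":0.15},{"xyz":[-28,-19,0],"turn":0.15},{"xyz":[0,0,0],"turn":0},{"xyz":[0,0,0],"turn":0}]}}

```text
time: 7.82
tool_pos: [0.4167, -0.0347, 0.1992]
tool_rot: [3.14, -0.001, 0.619]
contact_force: [0.8, 0.5, 0.1]
opening: 0.0916
```

```bash
python3 - <<'E'
from h import *
c=cam('wrist');print(robot.observe()['tool_pos'],robot.observe()['tool_rot'])
cv2.imwrite('pics/w2.png',cv2.resize(c['frame'],(800,600),interpolation=cv2.INTER_CUBIC))
E
```

```text
[ 0.41679717 -0.03466724  0.19897822] [ 3.14073040e+00 -9.37896979e-04  6.19003473e-01]
```

View pics/w2.png

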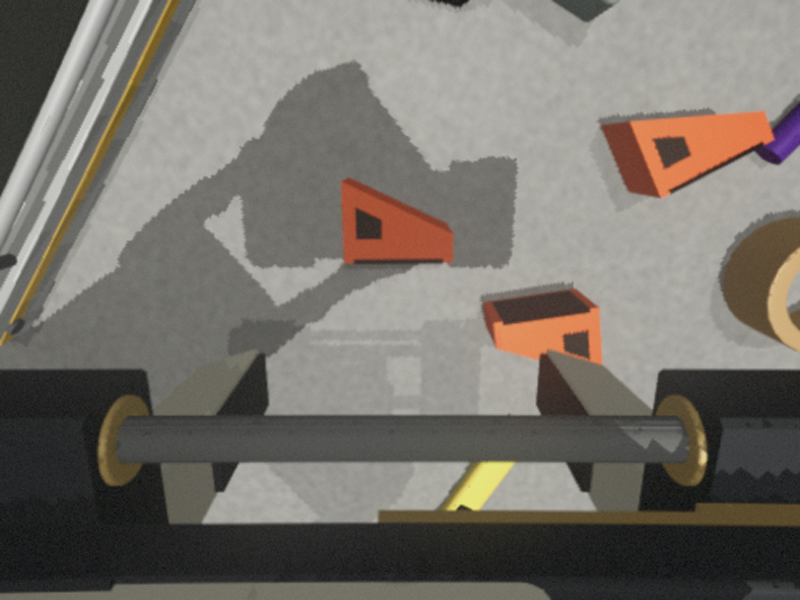

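B fills (343,180), (452,228), (452,262) and (345,263). A's top face is at (632,124), (767,112), (773,138) and (663,196). C is at (490,300) to (600,365). No chock has been knocked yet.

```bash
python3 - <<'E'
from h import *
c=load('wrist');f=lambda P:np.array(P)*.64-.18
for P in ([(343,180),(452,228),(452,262),(345,263)],[(632,124),(767,112),(773,138),(663,196)]):
    p,th,r=fit(c,f(P),CH,.046);print(p,th,r)
    if th<-.7:
        y=th+np.pi/2;g=p-.007*np.array([np.cos(y),np.sin(y)]);plan(*g,.014,y)
E
```

```text
[ 0.4343901  -0.01984039] -0.9351207829707364 [1.43566117 2.29947656 1.45809881 0.82765426]
from [ 0.4168 -0.0347  0.199   0.619 ] q6 0.68
[{"xyz":[4,0,46],"turn":-0},{"xyz":[4,-1,46],"turn":-0.01},{"xyz":[4,0,47],"turn":-0},{"xyz":[4,-1,46],"turn":-0.01}]
-> [ 0.4286 -0.0237  0.014   0.639 ]
[ 0.58212771 -0.13622406] -0.43881370168541295 [1.28883893 1.29479939 1.62722097 1.37549106]
```

Request:
{"fn": "apply_moves", "kwargs": {"rows": [{"xyz":[4,0,46],"turn":0},{"xyz":[4,-1,46],"turn":-0.01},{"xyz":[4,0,46],"turn":0},{"xyz":[4,-1,36],"turn":-0.01},{"xyz":[0,0,11],"turn":0},{"xyz":[0,0,0],"turn":0}]}}

```text
time: 8.62
tool_pos: [0.4279, -0.0235, 0.0135]
tool_rot: [-3.141, 0.001, 0.638]
contact_force: [-0.7, -0.1, 0.6]
opening: 0.092
```

Request:
{"fn": "apply_moves", "kwargs": {"rows": [{"xyz":[0,0,0],"turn":0},{"xyz":[0,0,0],"turn":0},{"xyz":[0,0,0],"turn":0},{"xyz":[0,0,0],"turn":0},{"xyz":[0,0,0],"turn":0},{"xyz":[0,0,0],"turn":0}], "gripper": 0, "newtons": 20}}

```text
time: 9.38
tool_pos: [0.4282, -0.0237, 0.0145]
tool_rot: [3.14, -0.001, 0.638]
contact_force: [-0.9, -0.6, 7.2]
opening: 0.0677
```

Request:
{"fn": "apply_moves", "kwargs": {"rows": [{"xyz":[0,0,-30],"turn":0},{"xyz":[0,0,-50],"turn":0},{"xyz":[0,0,-50],"turn":0},{"xyz":[0,0,-50],"turn":0},{"xyz":[0,0,0],"turn":0}]}}

```text
time: 10.0
tool_pos: [0.4296, -0.024, 0.1972]
tool_rot: [3.135, -0.005, 0.638]
contact_force: [0.3, 0.3, -1.7]
opening: 0.0677
```

```bash
python3 - <<'E'
from h import *
plan(.46,.26,.2,3.08); plan(.46,.26,.2,-.06)
E
```

```text
from [ 0.4296 -0.024   0.1972  0.6379] q6 0.70
[{"xyz":[13,-14,0],"turn":-0.16},{"xyz":[15,-12,0],"turn":-0.17},{"xyz":[17,-9,-1],"turn":-0.16},{"xyz":[18,-6,0],"turn":-0.16},{"xyz":[18,-4,0],"turn":-0.16},{"xyz":[19,0,0],"turn":-0.17},{"xyz":[19,3,0],"turn":-0.16},{"xyz":[18,6,-1],"turn":-0.16},{"xyz":[17,9,0],"turn":-0.17},{"xyz":[15,11,0],"turn":-0.16}]
[{"xyz":[14,14,0],"turn":-0.16},{"xyz":[11,15,0],"turn":-0.16},{"xyz":[8,18,0],"turn":-0.17},{"xyz":[5,18,-1],"turn":-0.16},{"xyz":[2,19,0],"turn":-0.16}]
-> [0.4603 0.2602 0.2002 3.0779]
from [ 0.4296 -0.024   0.1972  0.6379] q6 0.70
[{"xyz":[32,-35,0],"turn":0.12},{"xyz":[28,-39,-1],"turn":0.11},{"xyz":[24,-41,0],"turn":0.12},{"xyz":[18,-44,-1],"turn":0.12},{"xyz":[13,-46,0],"turn":0.11},{"xyz":[8,-47,-1],"turn":0.12}]
-> [ 0.4604  0.2603  0.2002 -0.0621]
```

```bash
python3 - <<'E'
from h import *
plan(.43,.285,.23,-.06)
E
```

```text
from [ 0.4296 -0.024   0.1972  0.6379] q6 0.70
[{"xyz":[31,-41,-5],"turn":0.12},{"xyz":[25,-45,-6],"turn":0.11},{"xyz":[21,-47,-5],"turn":0.12},{"xyz":[14,-50,-6],"turn":0.12},{"xyz":[9,-50,-5],"turn":0.11},{"xyz":[3,-52,-6],"turn":0.12}]
-> [ 0.4299  0.2851  0.2302 -0.0621]
```

Request:
{"fn": "apply_moves", "kwargs": {"rows": [{"xyz":[31,-41,-5],"turn":0.12},{"xyz":[25,-45,-6],"turn":0.11},{"xyz":[21,-47,-5],"turn":0.12},{"xyz":[14,-50,-6],"turn":0.12},{"xyz":[9,-50,-5],"turn":0.11},{"xyz":[3,-52,-6],"turn":0.12},{"xyz":[0,0,0],"turn":0},{"xyz":[0,0,0],"turn":0}]}}

```text
time: 11.0
tool_pos: [0.4272, 0.2849, 0.2253]
tool_rot: [3.14, 0.002, -0.061]
contact_force: [0.4, -0.8, -1.9]
opening: 0.0678
```

```bash
python3 - <<'E'
from h import *
c=cam('wrist');print(robot.observe()['tool_pos'],robot.observe()['tool_rot'])
cv2.imwrite('pics/w3.png',cv2.resize(c['frame'],(800,600),interpolation=cv2.INTER_CUBIC))
E
```

```text
[0.42749342 0.2845318  0.22557324] [ 3.14015316e+00  1.96634954e-03 -6.18205129e-02]
```

View pics/w3.png

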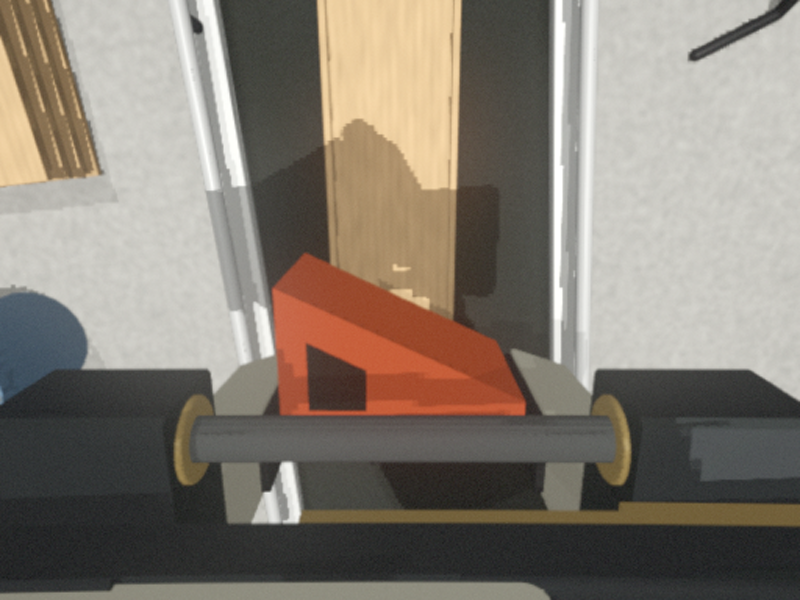

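The held chock covers the lower centre, with its heel-ramp corner at (275,292) and toe-ramp corner at (524,402). The tray's long walls run from (318,0) to (330,250) on the left and (461,0) to (452,318) on the right.

```bash
python3 - <<'E'
from h import *
c=load('wrist');f=lambda P:np.array(P)*.64-.18
w=px2w(c,f([(318,2),(330,250),(461,2),(452,318)]),.054);print(w)
for a,b in((0,1),(2,3)):
    v=w[a]-w[b];print('yaw',np.arctan2(v[1],v[0]),'y at x=.496',w[b][1]+v[1]/v[0]*(.496-w[b][0]))
o=robot.observe();h=px2w(c,f([(275,292),(524,402)]),.2254+.032)[:,:2]-o['tool_pos'][:2]
y=o['tool_rot'][2];R=np.array([[np.cos(y),np.sin(y)],[np.sin(y),-np.cos(y)]]);print('held in tool',h@R.T)
E
```

```text
[[0.58327585 0.32258964 0.054     ]
 [0.43922233 0.33054894 0.054     ]
 [0.57844836 0.24069826 0.054     ]
 [0.38695527 0.25179933 0.054     ]]
yaw -0.055196244237318094 y at x=.496 0.3274118381534997
yaw -0.057906345160707966 y at x=.496 0.24547788500020826
held in tool [[ 0.03884378 -0.03256941]
 [ 0.00729283  0.03397611]]
```

```bash
python3 - <<'E'
from h import *
plan(.439,.2905,.085,-.0566)
E
```

```text
from [ 0.4275  0.2845  0.2256 -0.0618] q6 2.07
[{"xyz":[4,-2,47],"turn":-0},{"xyz":[3,-2,47],"turn":-0},{"xyz":[4,-3,47],"turn":-0.01}]
-> [ 0.4389  0.2908  0.0846 -0.0518]
```

Request:
{"fn": "apply_moves", "kwargs": {"rows": [{"xyz":[4,-2,47],"turn":0},{"xyz":[3,-2,47],"turn":0},{"xyz":[4,-3,47],"turn":0},{"xyz":[0,0,0],"turn":0},{"xyz":[0,0,0],"turn":0}]}}

```text
time: 11.68
tool_pos: [0.4403, 0.2915, 0.0872]
tool_rot: [-3.141, -0.001, -0.063]
contact_force: [-0.4, 0.9, -0.9]
opening: 0.0675
```

```bash
python3 - <<'E'
from h import *
plan(.439,.2905,.0635,-.0566)
E
```

```text
from [ 0.4403  0.2915  0.0872 -0.0632] q6 2.07
[{"xyz":[-1,1,24],"turn":-0.01}]
-> [ 0.4393  0.2905  0.0632 -0.0532]
```

Request:
{"fn": "apply_moves", "kwargs": {"rows": [{"xyz":[0,0,0],"turn":0},{"xyz":[-1,1,8],"turn":-0.01},{"xyz":[0,0,8],"turn":0},{"xyz":[0,0,6],"turn":0},{"xyz":[0,0,0],"turn":0},{"xyz":[0,0,0],"turn":0},{"xyz":[0,0,0],"turn":0}]}}

```text
time: 12.55
tool_pos: [0.4384, 0.291, 0.0638]
tool_rot: [-3.141, -0.0, -0.052]
contact_force: [-0.4, -0.1, -1.3]
opening: 0.0682
```

Request:
{"fn": "apply_moves", "kwargs": {"rows": [{"xyz":[0,0,1],"turn":0},{"xyz":[0,0,0],"turn":0}]}}

```text
time: 12.8
tool_pos: [0.4383, 0.291, 0.0627]
tool_rot: [-3.142, -0.0, -0.052]
contact_force: [-0.9, 0.3, -1.3]
opening: 0.0677
```

Request:
{"fn": "apply_moves", "kwargs": {"rows": [{"xyz":[0,0,0],"turn":0},{"xyz":[0,0,0],"turn":0},{"xyz":[0,0,0],"turn":0},{"xyz":[0,0,-20],"turn":0},{"xyz":[0,0,-45],"turn":0},{"xyz":[0,0,-45],"turn":0},{"xyz":[0,0,-40],"turn":0}], "gripper": 1}}

```text
time: 13.68
tool_pos: [0.4384, 0.291, 0.2145]
tool_rot: [-3.141, -0.001, -0.052]
contact_force: [1.1, -0.1, -0.3]
opening: 0.0916
```

```bash
python3 - <<'E'
from h import *
# view pose for C: tool x = chock y
th=2.3446;y=th+np.pi/2-2*np.pi;print(y)
u=np.array([np.cos(y),np.sin(y)])
g=np.array([.437,-.135])-.03*u;print(g,np.hypot(*g))
plan(*g,.2,y)
plan(*(np.array([.437,-.135])+.0*u),.2,y+np.pi)
E
```

```text
-2.36778898038469
[ 0.45845773 -0.11403417] 0.4724270116527127
from [ 0.4384  0.291   0.2145 -0.0522] q6 2.06
[{"xyz":[3,29,1],"turn":0.17},{"xyz":[8,28,1],"turn":0.16},{"xyz":[12,26,1],"turn":0.17},{"xyz":[16,24,1],"turn":0.16},{"xyz":[20,21,1],"turn":0.17},{"xyz":[23,17,1],"turn":0.16},{"xyz":[26,13,1],"turn":0.17},{"xyz":[28,9,1],"turn":0.16},{"xyz":[28,5,1],"turn":0.17},{"xyz":[29,-1,1],"turn":0.16}]
[{"xyz":[29,-5,1],"turn":0.17},{"xyz":[27,-10,1],"turn":0.16},{"xyz":[25,-14,1],"turn":0.17},{"xyz":[23,-19,2],"turn":0.17}]
-> [ 0.4585 -0.1145  0.1995 -2.3722]
from [ 0.4384  0.291   0.2145 -0.0522] q6 2.06
[{"xyz":[3,53,2],"turn":-0.1},{"xyz":[-3,53,2],"turn":-0.11},{"xyz":[-9,53,1],"turn":-0.1},{"xyz":[-13,51,2],"turn":-0.1},{"xyz":[-19,50,2],"turn":-0.11},{"xyz":[-24,48,2],"turn":-0.1},{"xyz":[-29,44,2],"turn":-0.1},{"xyz":[-33,42,2],"turn":-0.11}]
-> [ 0.4373 -0.1349  0.1995  0.7778]
```

```bash
cat >> h.py <<'E'
def mask(f):
    h=cv2.cvtColor(f,cv2.COLOR_BGR2HSV)
    o=cv2.inRange(h,(3,150,70),(16,255,255));d=cv2.inRange(h,(0,0,0),(179,255,55))
    near=cv2.dilate(o,np.ones((9,9)));return o|(d&near)
def pose(c,x,y,th,roi=60):
    from scipy.optimize import minimize
    M=mask(c['frame']);K=4
    def poly(p):
        s,co=np.sin(p[2]),np.cos(p[2]);w=CH@np.array([[co,s],[-s,co]])+p[:2]
        X=np.vstack([np.c_[w,0*w[:,:1]],np.c_[w,0*w[:,:1]+.046]]);return cv2.convexHull(w2px(c,X).astype(np.float32)).reshape(-1,2)
    u0=poly([x,y,th]);a=np.maximum(u0.min(0)-roi/2,0).astype(int);b=(u0.max(0)+roi/2).astype(int)
    m=M[a[1]:b[1],a[0]:b[0]]
    m=cv2.resize(m,None,fx=K,fy=K,interpolation=cv2.INTER_NEAREST)>0
    def cost(q):
        p=np.array([x,y,th])+np.array(q)*[.01,.01,.1]
        im=np.zeros(m.shape,np.uint8);cv2.fillConvexPoly(im,np.round(((poly(p)-a+.5)*K-.5)*16).astype(np.int32),1,shift=4)
        return -(m&(im>0)).sum()/(m|(im>0)).sum()
    S=np.vstack([np.zeros(3),np.eye(3)*.8])
    r=minimize(cost,np.zeros(3),method='Nelder-Mead',options=dict(initial_simplex=S,xatol=.01,fatol=1e-4))
    r=minimize(cost,r.x,method='Nelder-Mead',options=dict(initial_simplex=S*.4+r.x,xatol=.01,fatol=1e-4))
    p=np.array([x,y,th])+r.x*[.01,.01,.1];print('pose',np.round(p,4),'IoU %.3f'%-r.fun);return p
E
python3 - <<'E'
from h import *
c=load('top')
for g in((.581,-.134,-.444),(.435,-.02,-.94),(.437,-.135,2.345),(.581,-.41,.782)):pose(c,*g)
plan(.4155,-.156,.2,.774)
E
```

```text
pose [ 0.5831 -0.134  -0.446 ] IoU 0.802
pose [ 0.4344 -0.0186 -0.9389] IoU 0.631
pose [ 0.4356 -0.1363  2.3445] IoU 0.442
pose [ 0.5795 -0.4103  0.8485] IoU 0.867
from [ 0.4384  0.291   0.2145 -0.0522] q6 2.06
[{"xyz":[0,50,2],"turn":-0.09},{"xyz":[-4,49,1],"turn":-0.09},{"xyz":[-9,49,2],"turn":-0.1},{"xyz":[-14,48,1],"turn":-0.09},{"xyz":[-18,46,2],"turn":-0.09},{"xyz":[-22,45,2],"turn":-0.09},{"xyz":[-26,42,1],"turn":-0.09},{"xyz":[-30,40,2],"turn":-0.09},{"xyz":[-33,37,2],"turn":-0.1}]
-> [ 0.415  -0.1559  0.1995  0.7778]
```

Request:
{"fn": "apply_moves", "kwargs": {"rows": [{"xyz":[0,50,2],"turn":-0.09},{"xyz":[-4,49,1],"turn":-0.09},{"xyz":[-9,49,2],"turn":-0.1},{"xyz":[-14,48,1],"turn":-0.09},{"xyz":[-18,46,2],"turn":-0.09},{"xyz":[-22,45,2],"turn":-0.09},{"xyz":[-26,42,1],"turn":-0.09},{"xyz":[-30,40,2],"turn":-0.09},{"xyz":[-33,37,2],"turn":-0.1}]}}

```text
time: 14.8
tool_pos: [0.4147, -0.1576, 0.1979]
tool_rot: [3.141, -0.0, 0.781]
contact_force: [0.7, -0.4, -0.4]
opening: 0.0917
```

Request:
{"fn": "apply_moves", "kwargs": {"rows": [{"xyz":[0,0,0],"turn":0},{"xyz":[0,0,0],"turn":0},{"xyz":[0,0,0],"turn":0}]}}

```text
time: 15.18
tool_pos: [0.415, -0.1547, 0.1978]
tool_rot: [-3.141, -0.0, 0.779]
contact_force: [-0.4, -0.7, 0.9]
opening: 0.0917
```

```bash
sed -i 's/(16,255,255)/(20,255,255)/' h.py; python3 - <<'E'
from h import *
c=load('top')
for g in((.581,-.134,-.444),(.435,-.02,-.94),(.437,-.135,2.345),(.581,-.41,.782)):pose(c,*g)
c=cam('wrist')
p=pose(c,.437,-.135,2.345)
pose(c,.581,-.136,-.44)
y=p[2]-np.pi/2;u=np.array([np.cos(y),np.sin(y)]);g=p[:2]+.007*u
plan(*g,.014,y)
E
```

```text
pose [ 0.5831 -0.134  -0.446 ] IoU 0.775
pose [ 0.4344 -0.0186 -0.9389] IoU 0.628
pose [ 0.4353 -0.1363  2.3477] IoU 0.564
pose [ 0.5795 -0.4103  0.8485] IoU 0.857
pose [ 0.4342 -0.1396  2.3496] IoU 0.761
pose [ 0.5819 -0.1347 -0.4516] IoU 0.847
from [ 0.4151 -0.1547  0.1978  0.7793] q6 0.26
[{"xyz":[8,1,46],"turn":0},{"xyz":[8,0,46],"turn":0},{"xyz":[7,1,46],"turn":0},{"xyz":[8,1,46],"turn":0}]
-> [ 0.4393 -0.1351  0.0138  0.7793]
```

```bash
python3 - <<'E'
from h import *
c=load('wrist');f=c['frame'];u=w2px(c,[[.4342,-.1396,.046]])[0].astype(int);print(u)
a=max(u[0]-65,0);b=max(u[1]-60,0);k=f[b:b+120,a:a+130];m=cv2.cvtColor(mask(f)[b:b+120,a:a+130],cv2.COLOR_GRAY2BGR)
print(a,b)
cv2.imwrite('pics/w4.png',np.vstack([cv2.resize(k,None,fx=4,fy=4,interpolation=cv2.INTER_CUBIC),cv2.resize(m,None,fx=1,fy=1)]))
print(cv2.cvtColor(f,cv2.COLOR_BGR2HSV)[u[1]-6:u[1]+8:3,u[0]-6:u[0]+8:3].tolist())
E
```

```text
[259 148]
194 88Traceback (most recent call last):
  File "<stdin>", line 5, in <module>
    return _nx.concatenate(arrs, 0, dtype=dtype, casting=casting)
           ~~~~~~~~~~~~~~~^^^^^^^^^^^^^^^^^^^^^^^^^^^^^^^^^^^^^^^
ValueError: all the input array dimensions except for the concatenation axis must match exactly, but along dimension 1, the array at index 0 has size 520 and the array at index 1 has size 130
```

```bash
python3 - <<'E'
from h import *
c=load('wrist');f=c['frame'];u=[259,148]
k=f[88:188,194:324];m=cv2.cvtColor(mask(f)[88:188,194:324],cv2.COLOR_GRAY2BGR)
z=lambda i:cv2.resize(i,None,fx=3,fy=3,interpolation=cv2.INTER_NEAREST)
cv2.imwrite('pics/w4.png',np.vstack([z(k),z(m)]))
print(cv2.cvtColor(f,cv2.COLOR_BGR2HSV)[u[1]-6:u[1]+8:3,u[0]-6:u[0]+8:3].tolist())
E
```

```text
[[[7, 172, 168], [7, 173, 168], [7, 178, 168], [7, 175, 169], [7, 170, 170]], [[7, 168, 170], [7, 175, 168], [7, 176, 168], [7, 170, 169], [7, 171, 170]], [[7, 174, 169], [7, 172, 169], [7, 170, 170], [7, 174, 169], [7, 172, 168]], [[7, 178, 166], [7, 170, 168], [7, 172, 168], [7, 174, 167], [7, 173, 168]], [[7, 174, 169], [6, 168, 170], [7, 170, 169], [6, 167, 169], [7, 168, 170]]]
```

View pics/w4.png

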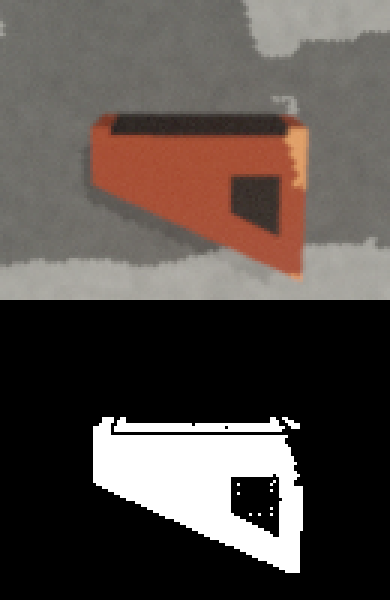

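C is clearly seen. The mask misses only the black window and a sunlit corner, so I'll fix the mask thresholds and refit.

```bash
python3 - <<'E'
s=open('h.py').read()
i=s.index('    o=cv2.inRange');j=s.index('def pose(')
s=s[:i]+'''    o=cv2.inRange(h,(3,115,70),(20,255,255));d=cv2.inRange(h,(0,0,0),(179,255,70))
    m=o|(d&cv2.dilate(o,np.ones((11,11))))
    for k in cv2.findContours(m,cv2.RETR_EXTERNAL,cv2.CHAIN_APPROX_NONE)[0]:cv2.drawContours(m,[k],-1,255,-1)
    return cv2.morphologyEx(m,cv2.MORPH_OPEN,np.ones((3,3)))
'''+s[j:];open('h.py','w').write(s)
E
python3 - <<'E'
from h import *
c=load('top')
for g in((.581,-.134,-.444),(.437,-.135,2.345),(.581,-.41,.782)):pose(c,*g)
c=load('wrist')
p=pose(c,.437,-.135,2.345)
pose(c,.581,-.136,-.44)
y=p[2]-np.pi/2;u=np.array([np.cos(y),np.sin(y)]);g=p[:2]+.007*u
plan(*g,.014,y)
E
```

```text
pose [ 0.5832 -0.1339 -0.4516] IoU 0.753
pose [ 0.4358 -0.1365  2.3659] IoU 0.543
pose [ 0.5797 -0.4101  0.8458] IoU 0.853
pose [ 0.4342 -0.1396  2.3494] IoU 0.951
pose [ 0.5816 -0.1351 -0.4454] IoU 0.976
from [ 0.4151 -0.1547  0.1978  0.7793] q6 0.26
[{"xyz":[8,1,46],"turn":0},{"xyz":[8,0,46],"turn":0},{"xyz":[7,1,46],"turn":0},{"xyz":[8,1,46],"turn":0}]
-> [ 0.4393 -0.1351  0.0138  0.7793]
```

Request:
{"fn": "apply_moves", "kwargs": {"rows": [{"xyz":[8,1,46],"turn":0},{"xyz":[8,0,46],"turn":0},{"xyz":[7,1,46],"turn":0},{"xyz":[8,1,36],"turn":0},{"xyz":[0,0,10],"turn":0},{"xyz":[0,0,0],"turn":0}]}}

```text
time: 15.98
tool_pos: [0.4392, -0.1359, 0.0139]
tool_rot: [-3.141, 0.0, 0.779]
contact_force: [0.5, -0.0, 0.3]
opening: 0.0919
```

Request:
{"fn": "apply_moves", "kwargs": {"rows": [{"xyz":[0,0,0],"turn":0},{"xyz":[0,0,0],"turn":0},{"xyz":[0,0,0],"turn":0},{"xyz":[0,0,0],"turn":0},{"xyz":[0,0,0],"turn":0},{"xyz":[0,0,0],"turn":0}], "gripper": 0, "newtons": 20}}

```text
time: 16.73
tool_pos: [0.4394, -0.1365, 0.0145]
tool_rot: [3.141, -0.0, 0.778]
contact_force: [-1.8, 0.8, 7.9]
opening: 0.0677
```

Request:
{"fn": "apply_moves", "kwargs": {"rows": [{"xyz":[0,0,-30],"turn":0},{"xyz":[0,0,-50],"turn":0},{"xyz":[0,0,-50],"turn":0},{"xyz":[0,0,-50],"turn":0},{"xyz":[0,0,-20],"turn":0},{"xyz":[0,0,0],"turn":0}]}}

```text
time: 17.48
tool_pos: [0.4397, -0.1366, 0.215]
tool_rot: [3.138, -0.001, 0.778]
contact_force: [-0.7, 0.6, -1.6]
opening: 0.0678
```

```bash
python3 - <<'E'
from h import *
plan(.43,.286,.23,-.0566)
E
```

```text
from [ 0.4397 -0.1366  0.215   0.7777] q6 0.33
[{"xyz":[36,-38,-2],"turn":0.1},{"xyz":[32,-42,-2],"turn":0.11},{"xyz":[28,-46,-2],"turn":0.1},{"xyz":[22,-47,-1],"turn":0.11},{"xyz":[18,-50,-2],"turn":0.1},{"xyz":[12,-52,-2],"turn":0.11},{"xyz":[7,-52,-2],"turn":0.1},{"xyz":[1,-53,-2],"turn":0.1}]
-> [ 0.4301  0.2861  0.23   -0.0523]
```

```bash
sed -i 's/def pose(c,x,y,th,roi=60)/def pose(c,x,y,th,roi=60,z0=0)/; s/X=np.vstack(\[np.c_\[w,0\*w\[:,:1\]\],np.c_\[w,0\*w\[:,:1\]+.046\]\])/X=np.vstack([np.c_[w,0*w[:,:1]+z0],np.c_[w,0*w[:,:1]+z0+.046]])/' h.py; grep -n z0 h.py; python3 - <<'E'
from h import *
q=plan(.4895,.2877,.20,-.0566)
plan(.4895,.2877,.085,-.0566,start=q)
E
```

```text
49:def pose(c,x,y,th,roi=60,z0=0):
54:        X=np.vstack([np.c_[w,0*w[:,:1]+z0],np.c_[w,0*w[:,:1]+z0+.046]]);return cv2.convexHull(w2px(c,X).astype(np.float32)).reshape(-1,2)
from [ 0.4397 -0.1366  0.215   0.7777] q6 0.33
[{"xyz":[42,-33,2],"turn":0.1},{"xyz":[38,-38,2],"turn":0.11},{"xyz":[33,-41,2],"turn":0.1},{"xyz":[30,-45,2],"turn":0.11},{"xyz":[24,-47,1],"turn":0.1},{"xyz":[20,-50,2],"turn":0.11},{"xyz":[14,-52,2],"turn":0.1},{"xyz":[9,-52,2],"turn":0.1}]
-> [ 0.4899  0.2875  0.2    -0.0523]
from [ 0.4899  0.2875  0.2    -0.0523] q6 0.33
[{"xyz":[0,0,38],"turn":0},{"xyz":[0,0,39],"turn":0},{"xyz":[0,0,38],"turn":0}]
-> [ 0.4899  0.2875  0.085  -0.0523]
```

Request:
{"fn": "apply_moves", "kwargs": {"rows": [{"xyz":[42,-33,2],"turn":0.1},{"xyz":[38,-38,2],"turn":0.11},{"xyz":[33,-41,2],"turn":0.1},{"xyz":[30,-45,2],"turn":0.11},{"xyz":[24,-47,1],"turn":0.1},{"xyz":[20,-50,2],"turn":0.11},{"xyz":[14,-52,2],"turn":0.1},{"xyz":[9,-52,2],"turn":0.1}]}}

```text
time: 18.48
tool_pos: [0.4885, 0.2893, 0.1966]
tool_rot: [3.14, 0.003, -0.055]
contact_force: [1.5, 0.4, -0.6]
opening: 0.0677
```

Request:
{"fn": "apply_moves", "kwargs": {"rows": [{"xyz":[0,0,30],"turn":0},{"xyz":[0,0,30],"turn":0},{"xyz":[0,0,10],"turn":0},{"xyz":[0,0,0],"turn":0},{"xyz":[0,0,0],"turn":0},{"xyz":[0,0,0],"turn":0}]}}

```text
time: 19.23
tool_pos: [0.4899, 0.288, 0.1298]
tool_rot: [-3.141, -0.002, -0.052]
contact_force: [-0.4, 1.5, -1.3]
opening: 0.0676
```

```bash
python3 - <<'E'
from h import *
plan(.4895,.2877,.065,-.0566)
E
```

```text
from [ 0.4899  0.288   0.1298 -0.0524] q6 2.02
[{"xyz":[0,0,32],"turn":0},{"xyz":[0,0,33],"turn":0}]
-> [ 0.4899  0.288   0.0648 -0.0524]
```

Request:
{"fn": "apply_moves", "kwargs": {"rows": [{"xyz":[0,0,22],"turn":0},{"xyz":[0,0,22],"turn":0},{"xyz":[0,0,15],"turn":0},{"xyz":[0,0,6],"turn":0},{"xyz":[0,0,0],"turn":0},{"xyz":[0,0,0],"turn":0}]}}

```text
time: 19.98
tool_pos: [0.4893, 0.288, 0.0641]
tool_rot: [-3.141, -0.0, -0.052]
contact_force: [1.8, 1.3, 1.9]
opening: 0.0677
```

Request:
{"fn": "apply_moves", "kwargs": {"rows": [{"xyz":[-1,0,0],"turn":0},{"xyz":[-1,0,0],"turn":0},{"xyz":[-1,0,0],"turn":0},{"xyz":[-1,0,0],"turn":0},{"xyz":[0,0,0],"turn":0},{"xyz":[0,0,0],"turn":0}]}}

```text
time: 20.72
tool_pos: [0.4855, 0.2881, 0.0639]
tool_rot: [-3.141, -0.001, -0.052]
contact_force: [4.0, 0.3, 4.7]
opening: 0.0681
```

Request:
{"fn": "apply_moves", "kwargs": {"rows": [{"xyz":[-1,0,0],"turn":0},{"xyz":[-1,0,0],"turn":0},{"xyz":[0,0,0],"turn":0},{"xyz":[0,0,0],"turn":0}]}}

```text
time: 21.22
tool_pos: [0.4829, 0.2882, 0.0635]
tool_rot: [3.141, 0.001, -0.052]
contact_force: [3.6, -0.4, 4.1]
opening: 0.0674
```

Request:
{"fn": "apply_moves", "kwargs": {"rows": [{"xyz":[0,0,1],"turn":0},{"xyz":[0,0,0],"turn":0}]}}

```text
time: 21.48
tool_pos: [0.4829, 0.2882, 0.0625]
tool_rot: [3.141, 0.001, -0.052]
contact_force: [1.7, 1.0, 3.5]
opening: 0.0679
```

Request:
{"fn": "apply_moves", "kwargs": {"rows": [{"xyz":[0,0,0],"turn":0},{"xyz":[0,0,0],"turn":0},{"xyz":[0,0,0],"turn":0},{"xyz":[0,0,0],"turn":0},{"xyz":[0,0,-20],"turn":0},{"xyz":[0,0,-45],"turn":0},{"xyz":[0,0,-45],"turn":0},{"xyz":[0,0,-50],"turn":0}], "gripper": 1}}

```text
time: 22.48
tool_pos: [0.4828, 0.288, 0.2238]
tool_rot: [3.141, 0.001, -0.052]
contact_force: [0.7, 0.1, 0.2]
opening: 0.0915
```

Request:
{"fn": "apply_moves", "kwargs": {"rows": [{"xyz":[-38,0,0],"turn":0},{"xyz":[-38,0,0],"turn":0},{"xyz":[-34,0,0],"turn":0},{"xyz":[0,0,0],"turn":0},{"xyz":[0,0,0],"turn":0},{"xyz":[0,0,0],"turn":0}]}}

```text
time: 23.22
tool_pos: [0.3743, 0.2939, 0.2226]
tool_rot: [-3.142, -0.0, -0.053]
contact_force: [0.2, 0.1, -0.6]
opening: 0.0919
```

```bash
python3 - <<'E'
from h import *
c=cam('wrist');print(robot.observe()['tool_pos'],robot.observe()['tool_rot'])
cv2.imwrite('pics/w5.png',cv2.resize(c['frame'],(800,600),interpolation=cv2.INTER_CUBIC))
E
```

```text
[0.37419077 0.29384235 0.22253186] [ 3.14154549e+00  1.14366765e-05 -5.29211314e-02]
```

View pics/w5.png

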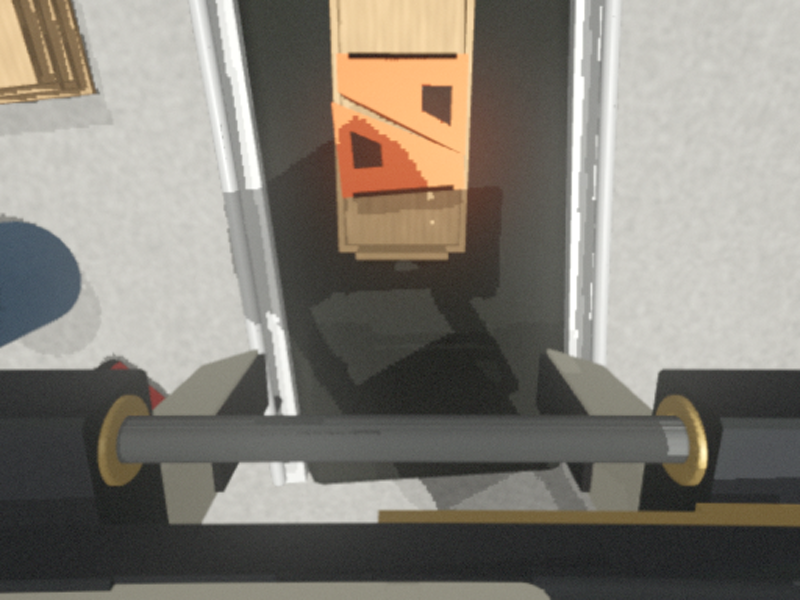

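The tray now holds B, with corners (333,102), (462,152), (464,187) and (343,196), and C, with heel on the right at (468,54) to (464,148) and toe at (340,54) to (340,93). They sit ramp to ramp with a sliver of gap. The near end wall is at row 250.

```bash
cat >> h.py <<'E'
T0=np.array([.4962,.2873]);TY=-.0566
def tr(p):
    R=np.array([[np.cos(TY),np.sin(TY)],[-np.sin(TY),np.cos(TY)]]);return np.round(1e3*R@(np.array(p[:2])-T0),1)
def untr(x,y):
    R=np.array([[np.cos(TY),-np.sin(TY)],[np.sin(TY),np.cos(TY)]]);return R@np.array([x,y])/1e3+T0
E
python3 - <<'E'
from h import *
c=load('wrist');f=lambda P:np.array(P)*.64-.18
B=[(333,102),(462,152),(464,187),(343,196)];C=[(464,148),(340,93),(340,54),(468,54)]
for P in(B,C):
    p,th,r=fit(c,f(P),CH,.094);print(p,tr(p),th,(th-TY)%(2*np.pi)-np.pi/2,r)
print([tr(w) for w in px2w(c,f([(338,250),(464,250),(330,2),(474,2)]),.054)])
E
```

```text
[0.44211445 0.29007655] [-54.2  -0.3] -1.54222671450859 3.2267622658760997 [0.95293612 0.77023621 0.38801426 0.47143104]
[0.47827584 0.28681593] [-17.9  -1.5] 1.5352265667671938 0.02103023997229725 [2.96429893 1.01185889 1.62973528 1.47278233]
[array([-112.1,   40.7]), array([-111.8,  -41.7]), array([31.2, 40.5]), array([ 31.5, -41.6])]
```

```bash
python3 - <<'E'
from h import *
plan(.569,-.162,.2,1.125)
E
```

```text
from [ 0.3742  0.2938  0.2225 -0.0529] q6 2.13
[{"xyz":[22,44,2],"turn":-0.12},{"xyz":[16,47,3],"turn":-0.12},{"xyz":[11,49,2],"turn":-0.11},{"xyz":[5,49,2],"turn":-0.12},{"xyz":[-1,50,2],"turn":-0.12},{"xyz":[-6,49,3],"turn":-0.12},{"xyz":[-12,48,2],"turn":-0.11},{"xyz":[-18,46,2],"turn":-0.12},{"xyz":[-23,44,2],"turn":-0.12},{"xyz":[-28,41,3],"turn":-0.12}]
-> [ 0.5693 -0.162   0.1995  1.1271]
```

Request:
{"fn": "apply_moves", "kwargs": {"rows": [{"xyz":[22,44,2],"turn":-0.12},{"xyz":[16,47,3],"turn":-0.12},{"xyz":[11,49,2],"turn":-0.11},{"xyz":[5,49,2],"turn":-0.12},{"xyz":[-1,50,2],"turn":-0.12},{"xyz":[-6,49,3],"turn":-0.12},{"xyz":[-12,48,2],"turn":-0.11},{"xyz":[-18,46,2],"turn":-0.12},{"xyz":[-23,44,2],"turn":-0.12},{"xyz":[-28,41,3],"turn":-0.12}]}}

```text
time: 24.52
tool_pos: [0.5696, -0.164, 0.1992]
tool_rot: [-3.141, -0.0, 1.131]
contact_force: [1.0, 0.4, -0.7]
opening: 0.0919
```

Request:
{"fn": "apply_moves", "kwargs": {"rows": [{"xyz":[0,0,0],"turn":0},{"xyz":[0,0,0],"turn":0},{"xyz":[0,0,0],"turn":0}]}}

```text
time: 24.9
tool_pos: [0.5687, -0.1608, 0.1998]
tool_rot: [-3.141, -0.0, 1.128]
contact_force: [-0.4, 0.3, 0.5]
opening: 0.092
```

```bash
python3 - <<'E'
from h import *
c=cam('wrist');cv2.imwrite('pics/w6.png',cv2.resize(c['frame'],(800,600)))
p=pose(c,.5816,-.1351,-.4454)
y=p[2]+np.pi/2;u=np.array([np.cos(y),np.sin(y)]);g=p[:2]-.007*u
print(w2px(c,[[*p[:2],.046]]))
plan(*g,.021,y)
t=cam('top');pose(t,.58,-.41,.846)
E
```

```text
pose [ 0.581  -0.1353 -0.4444] IoU 0.983
[[257.72708929 143.93939351]]
from [ 0.5687 -0.1607  0.2     1.1286] q6 0.04
[{"xyz":[5,0,45],"turn":0},{"xyz":[6,0,44],"turn":0},{"xyz":[5,0,45],"turn":0},{"xyz":[5,0,45],"turn":0}]
-> [ 0.5777 -0.1417  0.021   1.1286]
pose [ 0.579  -0.4104  0.8311] IoU 0.861
```

Request:
{"fn": "apply_moves", "kwargs": {"rows": [{"xyz":[5,0,45],"turn":0},{"xyz":[6,0,44],"turn":0},{"xyz":[5,0,45],"turn":0},{"xyz":[5,0,34],"turn":0},{"xyz":[0,0,9],"turn":0},{"xyz":[0,0,0],"turn":0}], "gripper": 0.88}}

```text
time: 25.75
tool_pos: [0.5781, -0.1426, 0.0232]
tool_rot: [3.141, -0.0, 1.128]
contact_force: [0.2, -0.9, 0.2]
opening: 0.0808
```

Request:
{"fn": "apply_moves", "kwargs": {"rows": [{"xyz":[0,0,0],"turn":0},{"xyz":[0,0,0],"turn":0},{"xyz":[0,0,0],"turn":0},{"xyz":[0,0,0],"turn":0},{"xyz":[0,0,0],"turn":0},{"xyz":[0,0,0],"turn":0}], "gripper": 0, "newtons": 20}}

```text
time: 26.5
tool_pos: [0.5787, -0.1432, 0.0243]
tool_rot: [3.139, -0.0, 1.128]
contact_force: [-0.4, -0.8, 6.5]
opening: 0.068
```

Request:
{"fn": "apply_moves", "kwargs": {"rows": [{"xyz":[0,0,-30],"turn":0},{"xyz":[0,0,-50],"turn":0},{"xyz":[0,0,-50],"turn":0},{"xyz":[0,0,-50],"turn":0},{"xyz":[0,0,-20],"turn":0},{"xyz":[0,0,0],"turn":0}]}}

```text
time: 27.25
tool_pos: [0.5785, -0.1431, 0.2246]
tool_rot: [3.137, -0.0, 1.128]
contact_force: [-0.1, -0.5, -2.0]
opening: 0.0675
```

```bash
python3 - <<'E'
from h import *
# slot3: mid at -17.9+34+5.5=21.6 ; chock mid at tool +7 -> TCP
print(untr(21.6-6.9,0))
plan(*untr(21.6-6.9,-.3),.14,TY)
E
```

```text
[0.51087646 0.28646842]
from [ 0.5785 -0.1431  0.2246  1.1277] q6 0.07
[{"xyz":[40,-27,9],"turn":0.13},{"xyz":[36,-32,10],"turn":0.13},{"xyz":[31,-37,9],"turn":0.13},{"xyz":[27,-40,10],"turn":0.14},{"xyz":[20,-44,9],"turn":0.13},{"xyz":[15,-46,9],"turn":0.13},{"xyz":[9,-48,10],"turn":0.13},{"xyz":[2,-48,9],"turn":0.13},{"xyz":[-3,-48,10],"turn":0.13}]
-> [ 0.5111  0.2863  0.1396 -0.0523]
```

Request:
{"fn": "apply_moves", "kwargs": {"rows": [{"xyz":[40,-27,9],"turn":0.13},{"xyz":[36,-32,10],"turn":0.13},{"xyz":[31,-37,9],"turn":0.13},{"xyz":[27,-40,10],"turn":0.14},{"xyz":[20,-44,9],"turn":0.13},{"xyz":[15,-46,9],"turn":0.13},{"xyz":[9,-48,10],"turn":0.13},{"xyz":[2,-48,9],"turn":0.13},{"xyz":[-3,-48,10],"turn":0.13}]}}

```text
time: 28.38
tool_pos: [0.5091, 0.2877, 0.1357]
tool_rot: [3.14, 0.003, -0.057]
contact_force: [0.9, 0.2, -2.0]
opening: 0.0678
```

Request:
{"fn": "apply_moves", "kwargs": {"rows": [{"xyz":[0,0,0],"turn":0},{"xyz":[0,0,0],"turn":0},{"xyz":[0,0,0],"turn":0}]}}

```text
time: 28.75
tool_pos: [0.5107, 0.2853, 0.1375]
tool_rot: [3.141, 0.0, -0.053]
contact_force: [0.2, 0.1, -0.6]
opening: 0.068
```

```bash
python3 - <<'E'
from h import *
plan(*untr(14,-.3),.0745,TY)
E
```

```text
from [ 0.5107  0.2853  0.1375 -0.053 ] q6 2.00
[{"xyz":[0,0,31],"turn":0},{"xyz":[-1,-1,32],"turn":0}]
-> [ 0.5097  0.2864  0.0745 -0.053 ]
```

Request:
{"fn": "apply_moves", "kwargs": {"rows": [{"xyz":[0,-1,20],"turn":0},{"xyz":[0,0,20],"turn":0},{"xyz":[0,0,15],"turn":0},{"xyz":[0,0,8],"turn":0},{"xyz":[0,0,0],"turn":0},{"xyz":[0,0,0],"turn":0}]}}

```text
time: 29.5
tool_pos: [0.511, 0.2877, 0.0754]
tool_rot: [-3.141, -0.001, -0.052]
contact_force: [-0.1, 0.8, -1.1]
opening: 0.068
```

Request:
{"fn": "apply_moves", "kwargs": {"rows": [{"xyz":[-1,0,0],"turn":0},{"xyz":[-1,0,0],"turn":0},{"xyz":[-1,0,0],"turn":0},{"xyz":[-1,0,0],"turn":0},{"xyz":[-1,0,0],"turn":0},{"xyz":[0,0,0],"turn":0},{"xyz":[0,0,0],"turn":0}]}}

```text
time: 30.38
tool_pos: [0.5056, 0.2879, 0.0747]
tool_rot: [-3.141, -0.0, -0.052]
contact_force: [-0.2, 0.3, 0.1]
opening: 0.0679
```

Request:
{"fn": "apply_moves", "kwargs": {"rows": [{"xyz":[-1,0,0],"turn":0},{"xyz":[-1,0,0],"turn":0},{"xyz":[0,0,0],"turn":0},{"xyz":[0,0,0],"turn":0}]}}

```text
time: 30.88
tool_pos: [0.5036, 0.2879, 0.0748]
tool_rot: [-3.142, -0.0, -0.052]
contact_force: [1.0, -1.2, -0.8]
opening: 0.068
```

Request:
{"fn": "apply_moves", "kwargs": {"rows": [{"xyz":[-1,0,0],"turn":0},{"xyz":[0,0,0],"turn":0},{"xyz":[0,0,1],"turn":0},{"xyz":[0,0,1],"turn":0},{"xyz":[0,0,0],"turn":0}]}}

```text
time: 31.5
tool_pos: [0.5025, 0.288, 0.0726]
tool_rot: [-3.141, 0.0, -0.052]
contact_force: [0.6, -0.3, -1.4]
opening: 0.0677
```

Request:
{"fn": "apply_moves", "kwargs": {"rows": [{"xyz":[0,0,0],"turn":0},{"xyz":[0,0,0],"turn":0},{"xyz":[0,0,0],"turn":0},{"xyz":[0,0,0],"turn":0},{"xyz":[0,0,-20],"turn":0},{"xyz":[0,0,-45],"turn":0},{"xyz":[0,0,-45],"turn":0},{"xyz":[0,0,-40],"turn":0}], "gripper": 1}}

```text
time: 32.5
tool_pos: [0.5025, 0.288, 0.2245]
tool_rot: [-3.141, -0.001, -0.052]
contact_force: [0.6, 0.2, -1.3]
opening: 0.0919
```

```bash
python3 - <<'E'
from h import *
y=.84-np.pi/2;u=np.array([np.cos(y),np.sin(y)]);g=np.array([.579,-.4104])-.03*u;print(g,np.hypot(*g))
plan(*g,.2,y)
E
```

```text
[ 0.55666071 -0.39037612] 0.6799004731493397
from [ 0.5025  0.288   0.2245 -0.0522] q6 2.01
[{"xyz":[7,52,2],"turn":0.05},{"xyz":[9,51,2],"turn":0.05},{"xyz":[12,51,2],"turn":0.06},{"xyz":[15,50,2],"turn":0.05},{"xyz":[18,50,1],"turn":0.05},{"xyz":[20,48,2],"turn":0.05},{"xyz":[22,47,2],"turn":0.06},{"xyz":[26,46,2],"turn":0.05},{"xyz":[27,45,2],"turn":0.05},{"xyz":[30,43,2],"turn":0.05}]
[{"xyz":[31,42,2],"turn":0.05},{"xyz":[34,40,2],"turn":0.06},{"xyz":[36,37,2],"turn":0.05}]
-> [ 0.5567 -0.3898  0.1995 -0.7322]
```

Request:
{"fn": "apply_moves", "kwargs": {"rows": [{"xyz":[7,52,2],"turn":0.05},{"xyz":[9,51,2],"turn":0.05},{"xyz":[12,51,2],"turn":0.06},{"xyz":[15,50,2],"turn":0.05},{"xyz":[18,50,1],"turn":0.05},{"xyz":[20,48,2],"turn":0.05},{"xyz":[22,47,2],"turn":0.06},{"xyz":[26,46,2],"turn":0.05},{"xyz":[27,45,2],"turn":0.05},{"xyz":[30,43,2],"turn":0.05}]}}

```text
time: 33.75
tool_pos: [0.5443, -0.2357, 0.2037]
tool_rot: [-3.141, -0.0, -0.574]
contact_force: [1.2, 0.5, -0.1]
opening: 0.0919
```

Request:
{"fn": "apply_moves", "kwargs": {"rows": [{"xyz":[31,42,2],"turn":0.05},{"xyz":[34,40,2],"turn":0.06},{"xyz":[36,37,2],"turn":0.05},{"xyz":[0,0,0],"turn":0},{"xyz":[0,0,0],"turn":0},{"xyz":[0,0,0],"turn":0}]}}

```text
time: 34.5
tool_pos: [0.557, -0.3884, 0.1981]
tool_rot: [-3.141, -0.0, -0.73]
contact_force: [-0.3, 0.6, 0.3]
opening: 0.0916
```

```bash
python3 - <<'E'
from h import *
c=cam('wrist');cv2.imwrite('pics/w7.png',cv2.resize(c['frame'],(800,600)))
p=pose(c,.579,-.4104,.84)
y=p[2]-np.pi/2;u=np.array([np.cos(y),np.sin(y)]);g=p[:2]+.007*u
plan(*g,.014,y)
E
```

```text
pose [ 0.5783 -0.4117  0.8548] IoU 0.859
from [ 0.5571 -0.3884  0.1982 -0.7305] q6 1.58
[{"xyz":[10,1,46],"turn":-0},{"xyz":[9,1,46],"turn":-0.01},{"xyz":[10,0,46],"turn":-0},{"xyz":[9,1,46],"turn":-0}]
-> [ 0.5835 -0.4159  0.0142 -0.7205]
```

View pics/w7.png

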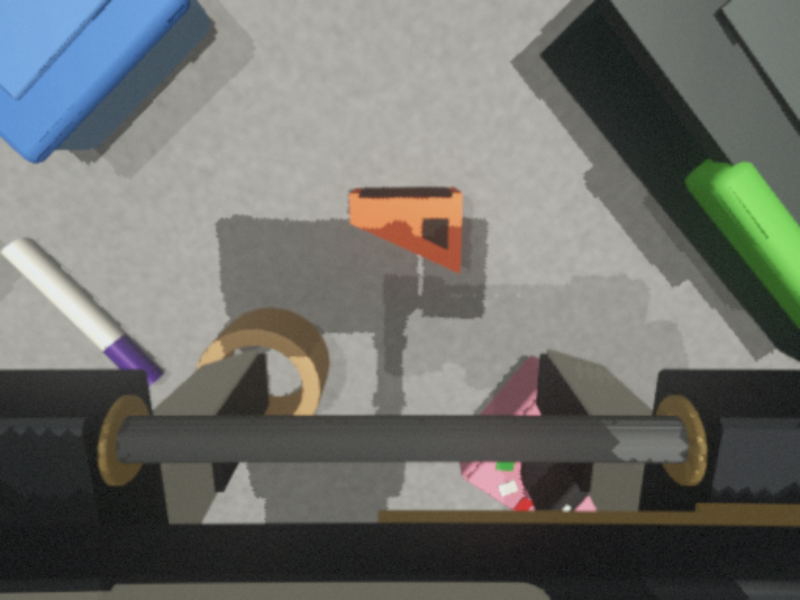

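D is at (350,196), (462,197), (461,271) and (350,226), unobstructed. The tape roll and marker are where they were. I'll check the distance to the dark bin before descending.

```bash
python3 - <<'E'
from h import *
c=load('wrist');f=lambda P:np.array(P)*.64-.18
p,th,r=fit(c,f([(461,271),(350,226),(350,196),(462,197)]),CH,.046);print(p,th,r)
t=load('top');print('bin foot',px2w(t,f([(643,268),(648,330),(650,405)]),0))
print('green',[px2w(t,f([(664,320)]),z)[0] for z in(.05,.1,.15)])
print('bin wrist',px2w(c,f([(514,62),(590,180)]),0))
y=th-np.pi/2;u=np.array([np.cos(y),np.sin(y)]);plan(*(p+.007*u),.016,y)
E
```

```text
[ 0.57763933 -0.41168599] 0.861091214918562 [2.16375318 0.41664333 0.50459536 2.01583909]
bin foot [[ 0.60335895 -0.54121625  0.        ]
 [ 0.48809927 -0.54925812  0.        ]
 [ 0.35094782 -0.55111615  0.        ]]
green [array([ 0.50539837, -0.55473135,  0.05      ]), array([ 0.50356212, -0.53037102,  0.1       ]), array([ 0.50172586, -0.5060107 ,  0.15      ])]
bin wrist [[ 0.60322152 -0.52763621  0.        ]
 [ 0.51044685 -0.52057169  0.        ]]
from [ 0.5571 -0.3884  0.1982 -0.7305] q6 1.58
[{"xyz":[9,1,46],"turn":-0.01},{"xyz":[10,1,45],"turn":-0},{"xyz":[9,1,46],"turn":-0.01},{"xyz":[10,1,45],"turn":-0}]
-> [ 0.583  -0.4165  0.0162 -0.7105]
```

Request:
{"fn": "apply_moves", "kwargs": {"rows": [{"xyz":[9,1,40],"turn":-0.01},{"xyz":[10,1,40],"turn":0},{"xyz":[9,1,40],"turn":0},{"xyz":[10,1,35],"turn":0},{"xyz":[0,0,20],"turn":0},{"xyz":[0,0,7],"turn":0},{"xyz":[0,0,0],"turn":0}]}}

```text
time: 35.42
tool_pos: [0.5828, -0.4178, 0.0166]
tool_rot: [-3.141, -0.001, -0.722]
contact_force: [-0.3, -0.0, 0.2]
opening: 0.0915
```

Request:
{"fn": "apply_moves", "kwargs": {"rows": [{"xyz":[0,0,0],"turn":0},{"xyz":[0,0,0],"turn":0},{"xyz":[0,0,0],"turn":0},{"xyz":[0,0,0],"turn":0},{"xyz":[0,0,0],"turn":0},{"xyz":[0,0,0],"turn":0}], "gripper": 0, "newtons": 20}}

```text
time: 36.17
tool_pos: [0.583, -0.418, 0.0166]
tool_rot: [-3.141, -0.001, -0.722]
contact_force: [-0.4, 2.4, 5.4]
opening: 0.068
```

Request:
{"fn": "apply_moves", "kwargs": {"rows": [{"xyz":[0,0,-30],"turn":0},{"xyz":[0,0,-50],"turn":0},{"xyz":[0,0,-50],"turn":0},{"xyz":[0,0,-50],"turn":0},{"xyz":[0,0,-20],"turn":0},{"xyz":[0,0,0],"turn":0}]}}

```text
time: 36.92
tool_pos: [0.5828, -0.4185, 0.2172]
tool_rot: [3.141, -0.003, -0.722]
contact_force: [0.4, -0.1, -1.9]
opening: 0.0683
```

```bash
python3 - <<'E'
from h import *
plan(.42,.291,.22,TY,n=16)
E
```

```text
from [ 0.5828 -0.4185  0.2172 -0.7224] q6 1.56
[{"xyz":[-37,-27,0],"turn":-0.04},{"xyz":[-36,-28,0],"turn":-0.04},{"xyz":[-35,-29,-1],"turn":-0.04},{"xyz":[-33,-31,0],"turn":-0.05},{"xyz":[-32,-32,0],"turn":-0.04},{"xyz":[-31,-34,0],"turn":-0.04},{"xyz":[-29,-35,0],"turn":-0.04},{"xyz":[-28,-36,0],"turn":-0.04},{"xyz":[-26,-37,-1],"turn":-0.04},{"xyz":[-25,-38,0],"turn":-0.05}]
[{"xyz":[-23,-39,0],"turn":-0.04},{"xyz":[-21,-40,0],"turn":-0.04},{"xyz":[-20,-41,0],"turn":-0.04},{"xyz":[-18,-42,0],"turn":-0.04},{"xyz":[-16,-43,-1],"turn":-0.04},{"xyz":[-15,-43,0],"turn":-0.05}]
-> [ 0.42    0.2914  0.2202 -0.0524]
```

Request:
{"fn": "apply_moves", "kwargs": {"rows": [{"xyz":[-37,-27,0],"turn":-0.04},{"xyz":[-36,-28,0],"turn":-0.04},{"xyz":[-35,-29,-1],"turn":-0.04},{"xyz":[-33,-31,0],"turn":-0.05},{"xyz":[-32,-32,0],"turn":-0.04},{"xyz":[-31,-34,0],"turn":-0.04},{"xyz":[-29,-35,0],"turn":-0.04},{"xyz":[-28,-36,0],"turn":-0.04},{"xyz":[-26,-37,-1],"turn":-0.04},{"xyz":[-25,-38,0],"turn":-0.05}]}}

```text
time: 38.17
tool_pos: [0.4792, 0.027, 0.2159]
tool_rot: [3.141, 0.003, -0.301]
contact_force: [0.7, 0.1, -1.0]
opening: 0.068
```

Request:
{"fn": "apply_moves", "kwargs": {"rows": [{"xyz":[-23,-39,0],"turn":-0.04},{"xyz":[-21,-40,0],"turn":-0.04},{"xyz":[-20,-41,0],"turn":-0.04},{"xyz":[-18,-42,0],"turn":-0.04},{"xyz":[-16,-43,-1],"turn":-0.04},{"xyz":[-15,-43,0],"turn":-0.05},{"xyz":[0,0,0],"turn":0},{"xyz":[0,0,0],"turn":0},{"xyz":[0,0,0],"turn":0}]}}

```text
time: 39.3
tool_pos: [0.4197, 0.2907, 0.2181]
tool_rot: [3.141, 0.001, -0.054]
contact_force: [-0.5, 1.6, -0.8]
opening: 0.0678
```

```bash
python3 - <<'E'
from h import *
c=cam('wrist');print(robot.observe()['tool_pos'],robot.observe()['tool_rot'])
cv2.imwrite('pics/w8.png',cv2.resize(c['frame'],(800,600),interpolation=cv2.INTER_CUBIC))
E
```

```text
[0.41987635 0.29077207 0.21838204] [ 3.14110434e+00  4.66893462e-04 -5.41044885e-02]
```

View pics/w8.png

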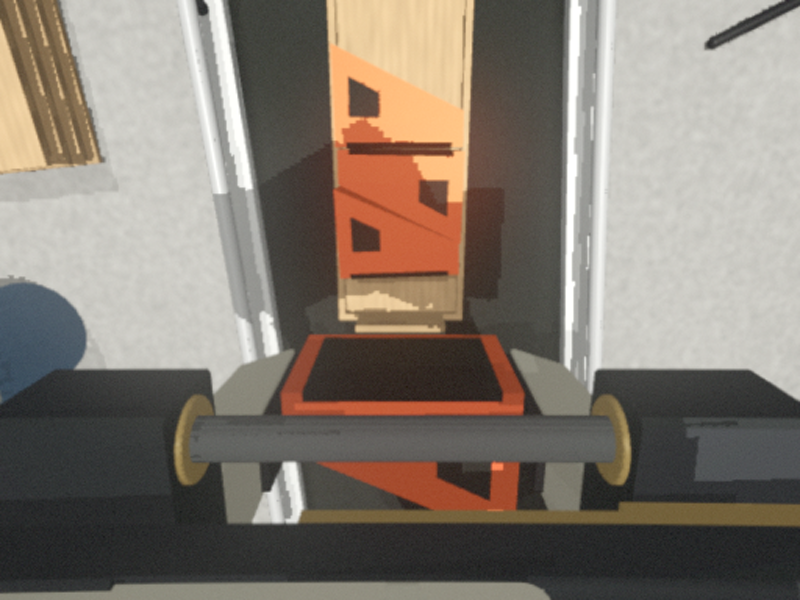

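The row of three is tight: A at (331,45), (465,110), (465,147) and (334,146), then C, then B. The held chock D shows its sole top edge at row 403, from 286 to 522.

```bash
python3 - <<'E'
from h import *
c=load('wrist');f=lambda P:np.array(P)*.64-.18
for P in([(331,45),(465,110),(465,147),(334,146)],[(463,240),(334,188),(334,152),(462,152)],[(334,188),(458,240),(460,272),(341,276)]):
    p,th,r=fit(c,f(P),CH,.094);print(p,tr(p),th,(th-TY+np.pi/2+.5)%np.pi-.5,r)
o=robot.observe();h=px2w(c,f([(286,403),(522,403)]),o['tool_pos'][2]+.0294)[:,:2]-o['tool_pos'][:2]
y=o['tool_rot'][2];R=np.array([[np.cos(y),np.sin(y)],[np.sin(y),-np.cos(y)]]);print('held sole in tool',h@R.T)
g=untr(15.5+34+5+8.,-.3);q=plan(*g,.12,TY,n=4)
E
```

```text
[0.51119035 0.28622226] [15.  -0.2] -1.6170101059009097 0.010386220893986886 [0.7401298 0.3571055 0.8732261 1.2318204]
[0.47513275 0.28854994] [-21.1   0.1] 1.5477558303457055 0.033559503550808945 [1.49281091 1.38458451 0.62150405 1.4966557 ]
[0.44161934 0.2904296 ] [-54.7   0. ] -1.5815979483449876 0.04579837844990897 [0.25401006 0.64244413 0.46031361 0.29905266]
held sole in tool [[ 0.00569758 -0.03186464]
 [ 0.00567813  0.0345807 ]]
from [ 0.4199  0.2908  0.2184 -0.0541] q6 2.08
[{"xyz":[35,0,25],"turn":0},{"xyz":[34,0,24],"turn":0},{"xyz":[35,0,25],"turn":0},{"xyz":[35,0,24],"turn":0}]
-> [ 0.5587  0.2833  0.1204 -0.0541]
```

Request:
{"fn": "apply_moves", "kwargs": {"rows": [{"xyz":[36,0,25],"turn":0},{"xyz":[35,0,24],"turn":0},{"xyz":[35,0,20],"turn":0},{"xyz":[35,0,19],"turn":0},{"xyz":[0,0,0],"turn":0},{"xyz":[0,0,0],"turn":0},{"xyz":[0,0,0],"turn":0}]}}

```text
time: 40.22
tool_pos: [0.56, 0.2846, 0.1318]
tool_rot: [-3.141, -0.001, -0.052]
contact_force: [0.4, 0.7, -1.5]
opening: 0.0678
```

```bash
python3 - <<'E'
from h import *
plan(*untr(64.5,-.3),.0665,TY)
E
```

```text
from [ 0.56    0.2846  0.1318 -0.0521] q6 1.97
[{"xyz":[0,1,33],"turn":0},{"xyz":[1,0,32],"turn":0}]
-> [ 0.5609  0.2836  0.0668 -0.0521]
```

Request:
{"fn": "apply_moves", "kwargs": {"rows": [{"xyz":[0,1,25],"turn":0},{"xyz":[0,0,25],"turn":0},{"xyz":[0,0,10],"turn":0},{"xyz":[0,0,5],"turn":0},{"xyz":[0,0,0],"turn":0},{"xyz":[0,0,0],"turn":0}]}}

```text
time: 40.98
tool_pos: [0.5608, 0.2838, 0.0667]
tool_rot: [-3.141, -0.002, -0.052]
contact_force: [0.1, -0.5, -1.1]
opening: 0.0678
```

Request:
{"fn": "apply_moves", "kwargs": {"rows": [{"xyz":[-1,0,0],"turn":0},{"xyz":[-1,0,0],"turn":0},{"xyz":[-1,0,0],"turn":0},{"xyz":[-1,0,0],"turn":0},{"xyz":[0,0,0],"turn":0},{"xyz":[0,0,0],"turn":0}]}}

```text
time: 41.72
tool_pos: [0.5564, 0.2838, 0.0657]
tool_rot: [-3.141, -0.0, -0.052]
contact_force: [-0.6, 0.0, -0.8]
opening: 0.0677
```

Request:
{"fn": "apply_moves", "kwargs": {"rows": [{"xyz":[-1,0,0],"turn":0},{"xyz":[-1,0,0],"turn":0},{"xyz":[0,0,0],"turn":0},{"xyz":[0,0,0],"turn":0}]}}

```text
time: 42.22
tool_pos: [0.5544, 0.2839, 0.0658]
tool_rot: [-3.142, -0.0, -0.052]
contact_force: [-0.3, 0.1, -1.6]
opening: 0.0681
```

Request:
{"fn": "apply_moves", "kwargs": {"rows": [{"xyz":[-1,0,0],"turn":0},{"xyz":[-1,0,0],"turn":0},{"xyz":[0,0,0],"turn":0},{"xyz":[0,0,0],"turn":0}]}}

```text
time: 42.72
tool_pos: [0.5524, 0.284, 0.0658]
tool_rot: [-3.141, -0.0, -0.052]
contact_force: [0.3, 0.3, -0.7]
opening: 0.0681
```

Request:
{"fn": "apply_moves", "kwargs": {"rows": [{"xyz":[-1,0,0],"turn":0},{"xyz":[0,0,0],"turn":0},{"xyz":[0,0,0],"turn":0}]}}

```text
time: 43.1
tool_pos: [0.5514, 0.284, 0.0658]
tool_rot: [-3.142, -0.0, -0.052]
contact_force: [1.5, 0.8, -0.3]
opening: 0.0675
```

Request:
{"fn": "apply_moves", "kwargs": {"rows": [{"xyz":[-1,0,0],"turn":0},{"xyz":[0,0,1],"turn":0},{"xyz":[0,0,0],"turn":0}]}}

```text
time: 43.48
tool_pos: [0.5504, 0.284, 0.0647]
tool_rot: [-3.142, -0.0, -0.052]
contact_force: [1.1, -0.4, -0.2]
opening: 0.068
```

Request:
{"fn": "apply_moves", "kwargs": {"rows": [{"xyz":[0,0,0],"turn":0},{"xyz":[0,0,0],"turn":0},{"xyz":[0,0,0],"turn":0},{"xyz":[0,0,0],"turn":0},{"xyz":[0,0,-20],"turn":0},{"xyz":[0,0,-45],"turn":0},{"xyz":[0,0,-45],"turn":0},{"xyz":[0,0,-45],"turn":0}], "gripper": 1}}

```text
time: 44.48
tool_pos: [0.5501, 0.2841, 0.2212]
tool_rot: [-3.142, 0.0, -0.052]
contact_force: [0.1, 0.6, 0.1]
opening: 0.092
```

Request:
{"fn": "apply_moves", "kwargs": {"rows": [{"xyz":[-45,0,0],"turn":0},{"xyz":[-45,0,0],"turn":0},{"xyz":[-45,0,0],"turn":0},{"xyz":[0,0,0],"turn":0},{"xyz":[0,0,0],"turn":0},{"xyz":[0,0,0],"turn":0}]}}

```text
time: 45.22
tool_pos: [0.4166, 0.2911, 0.2196]
tool_rot: [-3.141, -0.001, -0.053]
contact_force: [0.2, -1.3, -0.0]
opening: 0.0918
```

```bash
python3 - <<'E'
from h import *
c=cam('wrist');print(robot.observe()['tool_pos'],robot.observe()['tool_rot'])
cv2.imwrite('pics/w9.png',cv2.resize(c['frame'],(800,600),interpolation=cv2.INTER_CUBIC))
E
```

```text
[0.41652961 0.29101674 0.21950443] [-3.14155924e+00 -1.30856903e-04 -5.30250945e-02]
```

View pics/w9.png

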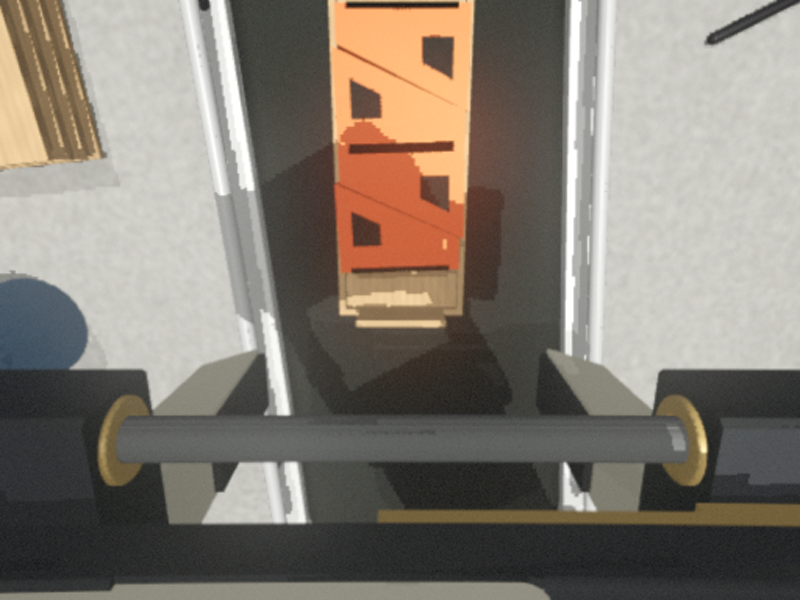

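```bash
python3 - <<'E'
from h import *
c=load('wrist');f=lambda P:np.array(P)*.64-.18
for P in([(466,107),(336,45),(333,3),(470,3)],[(336,45),(465,107),(466,143),(337,146)]):
    p,th,r=fit(c,f(P),CH,.094);print(tr(p),(th-TY+np.pi/2+.5)%np.pi-.5,r)
t=cam('top');m=mask(t['frame']);n,l,s,ce=cv2.connectedComponentsWithStats(m)
print([(s[i,4],(ce[i]/.64).round()) for i in range(1,n) if s[i,4]>60])
q=plan(.6468,.0085,.17,1.658)
E
```

```text
[46.5 -1. ] 0.01806635090489017 [1.44156751 0.83799178 0.21146361 0.79140105]
[13.1 -0.9] 0.02285311119105793 [1.73779306 0.80524223 0.45537481 0.91841202]
[(np.int32(3612), array([520.,  42.])), (np.int32(2428), array([642.,  49.])), (np.int32(442), array([632., 183.])), (np.int32(1649), array([ 55., 264.])), (np.int32(569), array([ 19., 209.])), (np.int32(4020), array([178., 312.])), (np.int32(230), array([ 29., 264.])), (np.int32(73), array([508., 277.]))]
from [ 0.4164  0.291   0.2194 -0.053 ] q6 2.08
[{"xyz":[22,25,4],"turn":-0.16},{"xyz":[18,27,5],"turn":-0.15},{"xyz":[14,31,4],"turn":-0.16},{"xyz":[9,32,5],"turn":-0.15},{"xyz":[4,32,4],"turn":-0.16},{"xyz":[-2,34,5],"turn":-0.15},{"xyz":[-6,32,4],"turn":-0.16},{"xyz":[-11,31,5],"turn":-0.15},{"xyz":[-16,29,4],"turn":-0.16},{"xyz":[-21,26,5],"turn":-0.16}]
[{"xyz":[-24,23,4],"turn":-0.15}]
-> [0.6469 0.0086 0.1704 1.657 ]
```

Request:
{"fn": "apply_moves", "kwargs": {"rows": [{"xyz":[22,25,4],"turn":-0.16},{"xyz":[18,27,5],"turn":-0.15},{"xyz":[14,31,4],"turn":-0.16},{"xyz":[9,32,5],"turn":-0.15},{"xyz":[4,32,4],"turn":-0.16},{"xyz":[-2,34,5],"turn":-0.15},{"xyz":[-6,32,4],"turn":-0.16},{"xyz":[-11,31,5],"turn":-0.15},{"xyz":[-16,29,4],"turn":-0.16},{"xyz":[-21,26,5],"turn":-0.16}]}}

```text
time: 46.58
tool_pos: [0.6259, 0.033, 0.1741]
tool_rot: [-3.141, -0.0, 1.512]
contact_force: [0.2, 0.3, 0.5]
opening: 0.0919
```

Request:
{"fn": "apply_moves", "kwargs": {"rows": [{"xyz":[-24,23,4],"turn":-0.15},{"xyz":[0,0,0],"turn":0},{"xyz":[0,0,0],"turn":0},{"xyz":[0,0,0],"turn":0}]}}

```text
time: 47.08
tool_pos: [0.646, 0.0098, 0.1709]
tool_rot: [-3.142, -0.0, 1.658]
contact_force: [0.1, 0.3, 0.5]
opening: 0.0917
```

```bash
python3 - <<'E'
from h import *
plan(.6468,.009,.063,1.658)
E
```

```text
from [0.646  0.0098 0.1709 1.6577] q6 -0.19
[{"xyz":[0,0,54],"turn":-0},{"xyz":[-1,1,54],"turn":-0}]
-> [0.6471 0.0089 0.0629 1.6577]
```

Request:
{"fn": "apply_moves", "kwargs": {"rows": [{"xyz":[-1,1,40],"turn":0},{"xyz":[0,0,40],"turn":0},{"xyz":[0,0,20],"turn":0},{"xyz":[0,0,8],"turn":0},{"xyz":[0,0,0],"turn":0}]}}

```text
time: 47.7
tool_pos: [0.6475, 0.0085, 0.0631]
tool_rot: [3.141, -0.0, 1.658]
contact_force: [-1.6, -0.5, 0.1]
opening: 0.0922
```

Request:
{"fn": "apply_moves", "kwargs": {"rows": [{"xyz":[0,0,0],"turn":0},{"xyz":[0,0,0],"turn":0},{"xyz":[0,0,0],"turn":0},{"xyz":[0,0,0],"turn":0},{"xyz":[0,0,0],"turn":0},{"xyz":[0,0,0],"turn":0},{"xyz":[0,0,0],"turn":0},{"xyz":[0,0,0],"turn":0},{"xyz":[0,0,0],"turn":0},{"xyz":[0,0,0],"turn":0}], "gripper": 0, "newtons": 20}}

```text
time: 48.95
tool_pos: [0.6469, 0.008, 0.0627]
tool_rot: [-3.14, -0.0, 1.658]
contact_force: [-2.3, 0.1, 1.8]
opening: 0.0138
```

Request:
{"fn": "apply_moves", "kwargs": {"rows": [{"xyz":[0,0,0],"turn":0.15},{"xyz":[0,0,0],"turn":0.15},{"xyz":[0,0,0],"turn":0.15},{"xyz":[0,0,0],"turn":0.15},{"xyz":[0,0,0],"turn":0.15},{"xyz":[0,0,0],"turn":0.15},{"xyz":[0,0,0],"turn":0.13},{"xyz":[0,0,0],"turn":0},{"xyz":[0,0,0],"turn":0},{"xyz":[0,0,0],"turn":0}]}}

```text
time: 50.2
tool_pos: [0.6458, 0.0085, 0.0627]
tool_rot: [-3.139, 0.002, 0.628]
contact_force: [-6.7, 0.5, 5.1]
opening: 0.0136
```

Request:
{"fn": "apply_moves", "kwargs": {"rows": [{"xyz":[0,0,0],"turn":0},{"xyz":[0,0,0],"turn":0},{"xyz":[0,0,0],"turn":0},{"xyz":[0,0,0],"turn":0},{"xyz":[0,0,0],"turn":0},{"xyz":[0,0,-45],"turn":0},{"xyz":[0,0,-45],"turn":0},{"xyz":[-20,0,-45],"turn":0},{"xyz":[0,0,0],"turn":0}], "gripper": 1}}

```text
time: 51.32
tool_pos: [0.6326, -0.0045, 0.2024]
tool_rot: [3.136, -0.006, 0.627]
contact_force: [-0.3, 0.1, -0.9]
opening: 0.0915
```

```bash
python3 - <<'E'
from h import *
c=cam('wrist');t=cam('top');s=cam('side')
z=np.hstack([cv2.resize(c['frame'],(400,300)),cv2.resize(s['frame'][90:190,120:253],(400,300),interpolation=cv2.INTER_CUBIC)])
cv2.imwrite('pics/w10.png',np.vstack([z,cv2.resize(t['frame'][110:255,60:253],(800,300*2),interpolation=cv2.INTER_CUBIC)[:300]]))
cv2.imwrite('pics/w10.png',np.vstack([cv2.resize(z,(800,300)),cv2.resize(t['frame'][110:220,90:383],(800,300),interpolation=cv2.INTER_CUBIC)]))
E
```

```text
(no output)
```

View pics/w10.png

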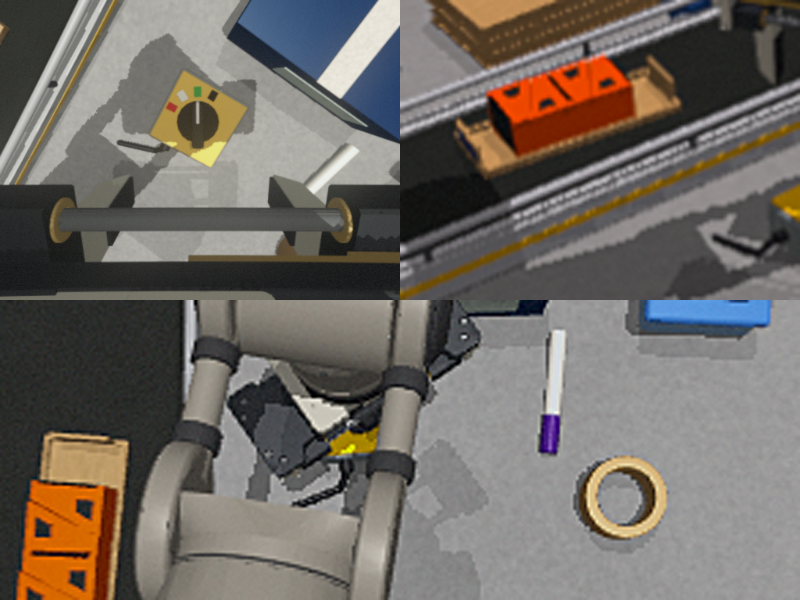

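The wrist view shows the selector line at (198,110) pointing straight at the green mark at (198,90). The row is flat and tight in the side view, and the marker and tape roll have not moved.

```bash
python3 -c "
from cell import robot
print(robot.hand_in())"
```

```text
the job is handed in; nothing more can be done
None
```

The job is handed in, with no verdict reported. I turned the selector to red, packed the four chocks on the bench heel to toe in the tray, and turned the selector to green, all in about 51 s.

**Row:** In tray coordinates the mids measured x ≈ -55, -21, +13 and +46.5 mm. The first two came from the view before the last chock went in, and the last two from the view after. Neighbours are about 34 mm apart, and each chock sits within about 1 mm of the tray's centre line. Yaw errors were at most 0.05 rad.

**Last checks:**
- The selector line points at the green mark (about 1.05 rad judging by the gripper angle).
- The row looks flat and unbroken.
- No orange chock is left on the bench in the top view.
- The tape roll and marker look unmoved, and the gripper is clear of everything.

**Disagreements and weak spots:**
- The top and wrist cameras differed by 1–4 mm.
- My estimates of how the last chock sat in the grip differed by about 3 mm. I slid the chocks up to the row by force contact to cover this.
- When the second chock slid in, it turned the first by about 0.085 rad. That had dropped to about 0.05 rad by the next view.
- The automatic chock fit was poor in the top camera and only fair for the last chock, so I also measured that chock by hand.

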